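# Square up a folding counting frame by its diagonals

### The arm

A 6-joint arm with a two-finger parallel gripper is mounted at the origin on the work surface. World frame = base frame: x ahead of the robot, y to its left, z up, the work surface at z = 0. Lengths are in mm, angles in rad, forces in N, time in s.
With the tool pointing down it reaches from about 400 to 925 mm from the base axis. Payload 12.5 kg.
Tool frame: the origin (TCP) lies at the very end of the fingers, on their centre line; the grasp point (between the pads) lies env.grip_point_offset behind it (env.grip_point_offset is the distance from the TCP to the grasp point, in mm); y points along the fingers, z is the direction in which the jaws open and shut, and the axes are right-handed (so a half turn about y gives the same grasp; the last joint's range is limited). The gripper opens to 95 mm and grips with 3 to 60 N. Pads are 20 mm wide; open, the fingers measure 119 mm over their backs; the gripper's body (75 mm by 180 mm) begins 59 mm behind the grasp point.
Start: joints at [-1.379, 0.491, 1.559, -0, 1.092, -0.106], TCP at [183.409, -597.501, 214.661] pointing down, gripper open.
Joint ranges: [-3.1, 3.1], [-0.84, 2.19], [0.05, 2.79], [-1.13, 4.28], [0.06, 2.93], [-2.69, 2.69]. Speed limits (rad/s): [2.22, 2.22, 2.79, 3.14, 3.14, 3.14].

### API

Orientations are given as [roll, pitch, yaw] about the fixed x, y, z axes, in that order (R = Rz(yaw) Ry(pitch) Rx(roll)).
In Python, from cell import readout, read_camera, env, nets gives the robot as it stands.
- The arm moves only by the tool apply_moves, never from a script. Its argument "increments" is a list of rows, each a list of 3 entries, a list of its own where there are three numbers: the shift along the tool's x, y, z in cm, then the turn, a rotation vector about the tool's x, y, z in degrees, then the finger opening in cm, from 0 to 9.51. A call has exactly 5 rows; each row shifts and turns the pose as measured when the row begins, along the tool's axes as they then stand; what a row does not reach is not made up. A row lasts 1/8 s, in which the tool goes at most 62.5 mm and 10.7 degrees, less where a joint would pass 70% of its speed; a pose out of reach is approached as far as the arm can. A call with a gripper value outside its range is refused whole. The fingers move at their own pace and stop on an object; the grip force is fixed at half the most. Time passes only in rows, so rows that do not move let the fingers close, or fill a call up. It gives the time, the measured TCP pose, the force and the opening at its end, in the units of the state.
- readout.state(): the state, without advancing time (a new reading comes with each control period).
- read_camera(name): name is "side" or "top"; returns a dict with "img" (480x640x3 uint8, red, green, blue), "vfov" (degrees; the focal length in pixels is half the picture's height over the tangent of half this angle, whatever the lens; pixels are square), "cx", "cy" (the principal point, pixels), "rvec" (rotation vector, rad) and "tvec" (3), from world to camera coordinates, as OpenCV has them. Camera axes: x right, y down, z forward; pixel columns grow to the right and rows downward; lengths in mm; the calibration is good to about 2 mm. A picture is of the moment at which its call begins. There is no depth.
- env.job_done(): hands the job in, once; it reports no verdict.
Trained networks look in a picture, given as the dict that the camera call returned (one of the last four; its "shot" number tells which), for a name from the list of things; names that differ only in an ending like _2 or _b are one class to them, and where a whole thing is asked for, a point or a joint stands for the part that bears it (a point fixed in the world has none). Each returns a list of dicts, best first, with "confidence" (0 to 1); they miss things now and then, are a little off and sometimes report something else, mostly with a low value. They report only what shows in the picture. A call takes as long as a camera call.
- nets.look_for(picture, thing): "point" ([x, y, z] in mm, in the coordinates of the camera as it stood for that picture, good to about 4 mm: the middle of the surface that is visible of it).
- nets.mark_of(picture, thing): "point" ([x, y, z] in mm, in the coordinates of the camera as it stood for that picture, good to about 4 mm: a listed point, or the origin of a listed thing).
The state is a dict: "t": time; "joints": joint angles; "qvel": joint speeds; "tau": joint torques, N m; "eef_pos": TCP position; "tcp_rot": TCP orientation; "ft_force": force on the tool from outside, world axes, zero at the start; "moment": the same for the moment, N m; "opening": opening from 0.0 (shut) to 1.0 (fully open).
Only numpy, scipy, OpenCV 4.12 (cv2) and the standard library are available. Lean on these libraries where they do the work, as an engineer would, in place of code of your own. Each camera call takes 0.05 s, during which the arm holds its last target. There are 200 camera calls.

### The job

Check that the hinged counting frame on the sorting board is square: take the sprung rule from its sloping rest, squeeze it, set it down flat in the frame and let it spring out into the two corners of the diagonal that starts at the wing nut, then measure the other diagonal the same way. Put the rule back in its rest, and if the diagonals differ by more than 6 mm, shift the far side of the frame until they agree to within 6 mm. Leave the other things on the bench where they are.

Things in the scene. Friction and masses are not known exactly. Their poses are not given: they have to be found in the camera images.
- board: Black plastic sorting board, fixed, 235 (x) by 250 mm (y), 10 mm thick; origin at the centre of its underside on the bench, z up. On it lies the counting frame (folding quadrat): four aluminium bars 18 mm wide, 14 mm high, pinned at the corners. The near bar (along y, towards the robot) is screwed down; its pins are at x -89, y +69 and -69 mm, with a snug wing nut, 32 mm high, on the +y one.
- corner_nut (a point): inside corner of the frame's opening at the wing nut (near bar, +y end), 10 mm above the board's top face. With the frame square the opening measures 160 (board x) by 120 mm (board y) and both diagonals 200 mm; it may start leaning up to 0.15 rad either way, or nearly square
- corner_base (a point): inside corner of the opening at the other end of the near bar (-y), 10 mm above the board's top face
- corner_opp (a point): inside corner of the opening at the -y end of the far bar, diagonally opposite the wing nut; moves with the far bar; 10 mm above the board's top face
- corner_side (a point): inside corner of the opening at the +y end of the far bar, diagonally opposite corner_base; moves with the far bar; 10 mm above the board's top face
- far_bar: far bar of the frame, 138 mm from pin to pin; origin on its +y pin, at the board's top face. It always stays parallel to the near bar. It can be pushed or pulled along its length by about 5 N at its level (0.9 N m at the near pins) and stays where it is left (the pins are stiff)
- side_l: side bar at +y, from the wing nut's pin to the far bar, 178 mm from pin to pin, 18 mm wide, its sides free to be gripped; origin on the wing nut's pin at the board's top face, x along the bar. It and the like bar at -y swing together about the near pins (parallelogram); square, its x axis is the board's x
- rule_grip (a point): Sprung inside rule, 0.28 kg: sleeve 112 x 22 x 20 mm (long, wide, high), steel tongue sliding out of one end, ball-ended feeler rod 8 mm thick at each end. Point on the sleeve 36 mm above the underside, mid-way between the two upright thumb plates, and between the balls, when fully squeezed (also near the centre of mass then); x along the rule to the tongue's end, z up from the underside
- plate_a (a point): centre of the sleeve's thumb plate: an upright plate across the rule, 6 mm thick, 20 mm wide, from 20 to 53 mm above the rule's underside; at x -4 mm from rule_grip, 36 mm up
- plate_b (a point): centre of the tongue's thumb plate, of the same size; at x +4 mm from rule_grip plus the value of rule_slide. A spring (8 N squeezed, 4 N fully out) pushes the plates apart; pinch both together along the rule's length to shorten and carry it, let go and it springs out until both balls are stopped
- rule_slide (a joint): how far the tongue is out: 0 fully squeezed (172 mm over the balls, 14 mm over the plates) to 0.048 m fully out (220 mm and 62 mm). Length over the balls is 0.172 m plus this; a diagonal is about 2.5 mm longer, since a ball cannot reach the very corner
- tip_a (a point): outermost point of the ball at the sleeve's end, 10 mm above the rule's underside; its feeler rod stands 30 mm clear of the sleeve
- tip_b (a point): outermost point of the ball at the tongue's end, 10 mm above the rule's underside
- rest_bed: Sloping bed of the white instrument rest in which the rule lies, fully out, tongue uphill, at the start; fixed to the bench. Its x rises away from the robot at 30 degrees; origin at the middle of the bed's upper surface, 78 mm above the bench, z square to it. It is a channel 52 mm wide between side lips 10 mm high and 228 mm long between end stops 17 mm high
- dishes: bystander: two stacked clear petri dishes, 93 mm across, 32 mm high; origin at the centre of its underside
- tube_rack: bystander: grey microtube rack with tubes, 105 x 68 mm, 53 mm high; origin at the centre of its underside
- reagent: bystander: amber reagent bottle, 68 mm across, 145 mm high; origin at the centre of its underside
- beaker: bystander: open glass beaker, 72 mm across, 95 mm high; origin at the centre of its underside
- slide_box: bystander: flat grey slide box, 100 x 87 mm, 35 mm high; origin at the centre of its underside
- jar: bystander: glass jar with white lid, 66 mm across, 75 mm high; origin at the centre of its underside
- pipette: bystander: pipette lying down, about 260 mm long, 26 mm high; origin under its middle

How it is judged:
By the outcome, as a careful person would: the job done as asked, in the order asked, and still so for the second after the job is handed in, with the robot touching nothing.
It also fails if it takes over 72 s, if anything falls off the work surface, if the arm or the gripper's body presses on something with over 40 N, if the wrist force passes 120 N, or if a joint passes its speed limit or range.

## Working session

There is one attempt and no reset: what is moved stays moved. The work goes in short steps, Python scripts to look and compute and a tool call to move; the robot and the scene stay as the last step left them, time stands still between calls to the robot, and variables do not carry over. Pictures are saved under pics/ and viewed, about 8 in all and at most 12, crops included, and the job is handed in when it is done.

Besides the shell and the picture viewer there is one more tool, called after "Request:" as name(argument=value, ...), one argument or row to a line, values as JSON. apply_moves: Moves the arm, as the interface text tells. Its arguments: {"type":"object","properties":{"increments":{"type":"array"}},"required":["increments"]}

```bash
ls; mkdir -p pics
cat > h.py <<'E'
import numpy as np, cv2
from scipy.spatial.transform import Rotation as R
from cell import readout, read_camera, env, nets
def K(p):
    f=240/np.tan(np.radians(p['vfov'])/2); return np.array([[f,0,p['cx']],[0,f,p['cy']],[0,0,1.]])
def cw(p,pt):
    M=cv2.Rodrigues(np.array(p['rvec'],float))[0]; return M.T@(np.array(pt)-np.array(p['tvec'],float).ravel())
def proj(p,P):
    return cv2.projectPoints(np.array(P,float).reshape(-1,3),np.array(p['rvec'],float),np.array(p['tvec'],float),K(p),None)[0].reshape(-1,2)
def onz(p,uv,z):
    M=cv2.Rodrigues(np.array(p['rvec'],float))[0]; C=-M.T@np.array(p['tvec'],float).ravel()
    d=M.T@np.linalg.inv(K(p))@np.array([uv[0],uv[1],1.]); return C+d*(z-C[2])/d[2]
def marks(p,names,f=nets.mark_of):
    for n in names:
        for r in f(p,n)[:2]: print(p.get('shot'),n,round(r['confidence'],2),cw(p,r['point']).round(1))
def save(p,n): cv2.imwrite(f'pics/{n}.png',p['img'][:,:,::-1])
E
python3 - <<'E'
from h import *
print(readout.state(),env.grip_point_offset)
for c in('top','side'):
    p=read_camera(c); save(p,c+'0'); print(c,p['vfov'],p['cx'],p['cy'],p['rvec'],p['tvec'], onz(p,(320,240),0))
    marks(p,['board','corner_nut','corner_base','corner_opp','corner_side','far_bar','side_l','rule_grip','plate_a','plate_b','tip_a','tip_b','rest_bed','reagent','beaker','tube_rack','jar'])
E
```

```text
pics
{'t': 0.0, 'joints': array([-1.37859236e+00,  4.91572271e-01,  1.55952526e+00,  7.60038120e-06,
        1.09171366e+00, -1.05582396e-01]), 'qvel': array([-5.45944853e-04, -4.98716394e-04, -1.74172514e-05,  1.51299725e-03,
       -1.46180387e-03,  1.32667460e-03]), 'tau': array([ 2.66659144e-04, -6.12645149e+01, -2.58175921e+01,  6.92780223e-02,
        4.82426235e-02, -7.92261676e-05]), 'eef_pos': array([ 183.3571994 , -597.20092838,  214.02775732]), 'tcp_rot': array([-1.57200737e+00,  1.35119990e-04, -2.84380988e+00]), 'ft_force': array([ 0.18526948,  0.23070821, -0.92403809]), 'moment': array([ 0.00285742, -0.05255839, -0.008235  ]), 'opening': 0.9974224543282011} 18.8
top 42.937572569199396 326.7118596094711 235.77909295175314 [ 2.1465806  -2.16758033  0.10949131] [  26.24714015  576.11088531 1387.98802902] [570.15181548  37.09825113   0.        ]
1 board 0.95 [ 5.275e+02 -1.584e+02  3.000e-01]
1 corner_nut 0.93 [467.8 -75.4  20.2]
1 corner_base 0.9 [ 438.1 -192.3   20.9]
1 corner_opp 0.91 [ 589.4 -235.6   19. ]
1 corner_opp 0.36 [510.2 293.3  92.5]
1 corner_side 0.55 [ 624.9
[... 1285 characters left out ...]
5 -118.8   20.8]
2 far_bar 0.75 [ 527.6 -156.8    1.7]
2 far_bar 0.64 [ 627.5 -109.1    9.7]
2 side_l 0.87 [458.9 -63.3  10.1]
2 side_l 0.39 [553.9 312.7 117.3]
2 rule_grip 0.47 [553.7 311.5 121.1]
2 plate_a 0.82 [499.8 299.7  94. ]
2 plate_a 0.7 [553.3 310.8 116.5]
2 plate_b 0.82 [499.8 299.7  94. ]
2 plate_b 0.7 [553.3 310.8 116.5]
2 tip_a 0.71 [632.3 336.9 142.5]
2 tip_a 0.58 [454.7 270.   26.1]
2 tip_b 0.71 [632.3 336.9 142.5]
2 tip_b 0.58 [454.7 270.   26.1]
2 rest_bed 0.83 [544.1 310.5  76.9]
2 rest_bed 0.69 [ 588.2 -233.2   22.5]
2 reagent 0.96 [ 463.5 -456.4   -0.5]
2 beaker 0.97 [ 574.9 -454.5    0.6]
2 tube_rack 0.65 [501.3 303.1  93.8]
2 jar 0.87 [ 6.321e+02  4.755e+02 -1.000e-01]
```

View pics/top0.png

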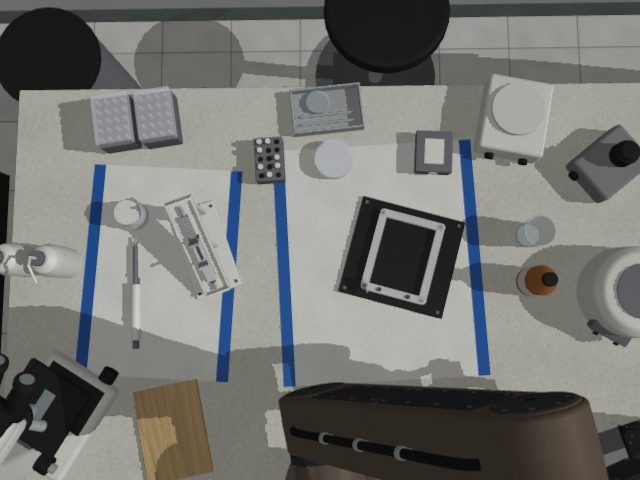

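View pics/side0.png

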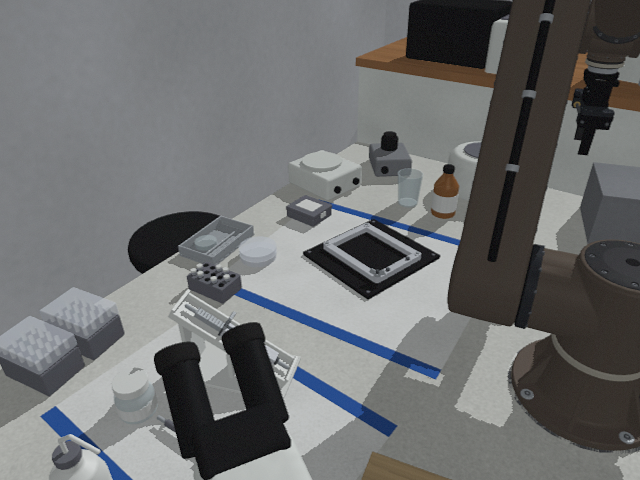

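The top view shows the board with the frame at about pixel (405,255), the rest with the rule at (200,245), the nut corner at the lower right of the frame, and clear space around both. In the side view the frame is unobstructed at about (372,250), with the rest at (235,330) partly behind a microscope. Next I measure the frame lean from bar edges, and the rest and rule lines.

```bash
cat >> h.py <<'E'
def lean(p,C,z=24,verbose=True):
    """C: dict nut,base,opp,side xy inner corners; outer and inner bar edges -> angles"""
    g=cv2.cvtColor(p['img'],cv2.COLOR_RGB2GRAY).astype(np.float32)
    cen=sum(np.array(C[k],float) for k in C)/4; out={}; lines={}
    for nm,(a,b) in dict(near=('base','nut'),far=('opp','side'),L=('nut','side'),R=('base','opp')).items():
        A,B=np.array(C[a],float),np.array(C[b],float); d=(B-A)/np.linalg.norm(B-A); n=np.array([-d[1],d[0]])
        if n@((A+B)/2-cen)<0:n=-n
        s=np.arange(-14,36,.25); pts={'in':[], 'out':[]}
        for f in np.linspace(.12,.88,40):
            q=A+f*(B-A); W=np.c_[q+s[:,None]*n,np.full(len(s),z)]
            uv=proj(p,W).astype(np.float32); v=cv2.remap(g,uv[:,0].copy(),uv[:,1].copy(),cv2.INTER_CUBIC).ravel()
            v=cv2.GaussianBlur(v[:,None],(1,5),0).ravel(); dv=np.gradient(v)
            i=np.argmax(np.where((s<8),dv,-1)); j=np.argmin(np.where(s>8,dv,1))
            pts['in'].append(q+s[i]*n); pts['out'].append(q+s[j]*n)
        for k in pts:
            P=np.array(pts[k]); o=(P-A)@n; m=abs(o-np.median(o))<3
            for _ in range(4):
                c=np.polyfit(((P-A)@d)[m],o[m],1); r=o-np.polyval(c,(P-A)@d); m=abs(r)<max(1.,2*np.std(r[m]))*.8
            dd=d+c[0]*n; out[nm,k]=np.arctan2(dd[1],dd[0]); lines[nm,k]=(A+c[1]*n,dd)
            if verbose: print(p['shot'],nm,k,'ang %.4f off0 %.1f rms %.2f n %d'%(out[nm,k],c[1],np.std(r[m]),m.sum()))
    return out,lines
def isect(l1,l2):
    t=np.linalg.solve(np.c_[l1[1],-l2[1]],l2[0]-l1[0]); return l1[0]+t[0]*l1[1]
C0=dict(nut=(467,-74),base=(437.5,-191),opp=(589.5,-234.7),side=(622,-121))
def corners(l):
    return {k:isect(l[a,'in'],l[b,'in']).round(1) for k,(a,b) in dict(nut=('near','L'),base=('near','R'),opp=('far','R'),side=('far','L')).items()}
E
python3 - <<'E'
from h import *
V=[]
for c in('top','side'):
    p=read_camera(c); o,l=lean(p,C0); 
    c=corners(l); print(c,np.linalg.norm(c['nut']-c['opp']),np.linalg.norm(c['base']-c['side']))
    # rectified z=24
    W=np.array([[400,-30],[680,-30],[680,-290],[400,-290]],float); src=proj(p,np.c_[W,[24]*4]).astype(np.float32)
    H=cv2.getPerspectiveTransform(src,np.float32([[0,0],[392,0],[392,364],[0,364]])); im=cv2.warpPerspective(p['img'],H,(392,364),flags=cv2.INTER_CUBIC)
    for k in c: cv2.circle(im,tuple(int(t) for t in ((c[k][0]-400)*1.4,(-30-c[k][1])*1.4)),3,(255,0,0),1)
    # rest crop
    uv=proj(p,[[550,312,78]])[0].astype(int); y0,x0=max(uv[1]-75,0),max(uv[0]-98,0)
    cr=cv2.resize(p['img'][y0:y0+118,x0:x0+196],(392,236),interpolation=cv2.INTER_CUBIC); print('crop',x0,y0)
    V.append(np.vstack([im,cr]))
cv2.imwrite('pics/r.png',np.hstack(V)[:,:,::-1])
E
```

```text
3 near in ang 1.3004 off0 0.8 rms 0.25 n 40
3 near out ang 1.3024 off0 20.2 rms 0.45 n 36
3 far in ang 1.3103 off0 -0.5 rms 0.42 n 33
3 far out ang 1.3000 off0 19.0 rms 0.21 n 40
3 L in ang -0.2795 off0 -1.9 rms 0.48 n 37
3 L out ang -0.2793 off0 17.2 rms 0.17 n 40
3 R in ang -0.2787 off0 -0.4 rms 0.29 n 40
3 R out ang -0.2748 off0 19.5 rms 0.49 n 35
{'nut': array([468.4, -76.3]), 'base': array([ 436.8, -190.4]), 'opp': array([ 589.1, -234. ]), 'side': array([ 619.6, -119.7])} 198.58947605550503 195.99573974961802
crop 99 171
4 near in ang 1.3048 off0 0.8 rms 0.38 n 30
4 near out ang 1.3070 off0 32.1 rms 0.46 n 34
4 far in ang 1.3053 off0 -0.4 rms 0.50 n 30
4 far out ang 1.3008 off0 15.9 rms 0.38 n 31
4 L in ang -0.2752 off0 -1.3 rms 0.35 n 33
4 L out ang -0.2716 off0 30.3 rms 0.41 n 29
4 R in ang -0.2769 off0 -0.0 rms 0.29 n 27
4 R out ang -0.2749 off0 18.7 rms 0.37 n 32
{'nut': array([468.1, -75.7]), 'base': array([ 436.8, -190.8]), 'opp': array([ 589.3, -234.1]), 'side': array([ 620.6, -118.7])} 199.4492416631359 197.43568573082223
crop 134 263
```

View pics/r.png

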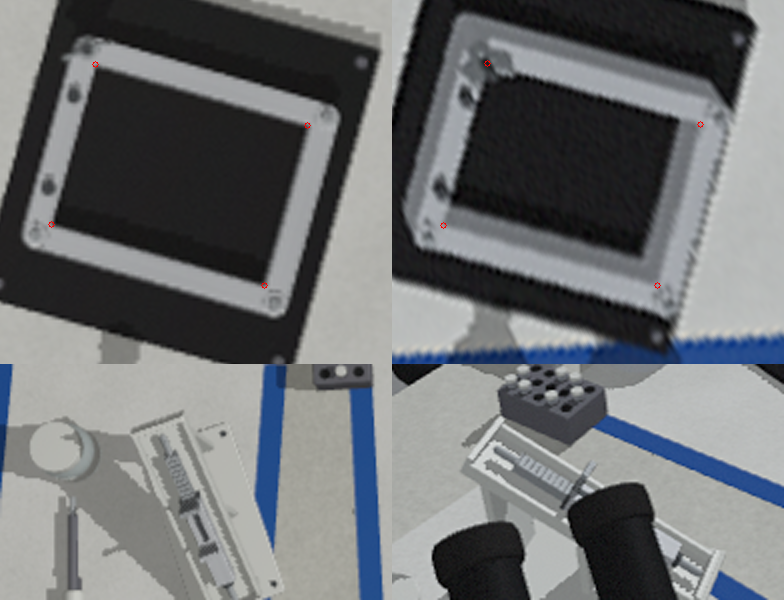

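Both cameras agree: near and far bars at 1.302 rad, side bars at −0.277 rad. The lean is about −0.008 rad, so the diagonals should differ by only about 2 mm. The rule will check this. Next I refine the rule pose and write a planner.

```bash
cat >> h.py <<'E'
def pose():
    s=readout.state(); return np.array(s['eef_pos']),R.from_euler('xyz',s['tcp_rot']),s
def rule_R(yaw,tilt=0):
    """tool with z (jaw) along the rule (yaw, rising by tilt), y into the surface"""
    z=np.array([np.cos(yaw)*np.cos(tilt),np.sin(yaw)*np.cos(tilt),np.sin(tilt)])
    y=-np.array([-np.cos(yaw)*np.sin(tilt),-np.sin(yaw)*np.sin(tilt),np.cos(tilt)])
    return R.from_matrix(np.c_[np.cross(y,z),y,z])
def plan(wps,start=None):
    """wps: list of (pos,R,nrows); prints rows (cm, deg)"""
    p,r,_=pose() if start is None else start
    for P,Q,n in wps:
        P=np.array(P,float); rv=(r.inv()*Q).as_rotvec()
        for i in range(n):
            sh=r.inv().apply((P-p)/(n-i))/10; t=(r.inv()*Q).as_rotvec()/(n-i); 
            print([sh.round(2).tolist(),np.degrees(t).round(1).tolist()]); p=p+(P-p)/(n-i); r=r*R.from_rotvec(t)
        print('--')
E
python3 - <<'E'
from h import *
D={}
for i in range(3):
  for c in('top','side'):
    p=read_camera(c)
    for n in('rest_bed','plate_a','tip_a'):
        for r in nets.mark_of(p,n):
            w=cw(p,r['point'])
            if r['confidence']>.4 and w[1]>250 and w[1]<400: D.setdefault((n,c),[]).append(w)
for k,v in D.items(): print(k,np.round(v,0).tolist())
E
```

```text
('rest_bed', 'top') [[552.0, 313.0, 75.0], [549.0, 313.0, 72.0], [460.0, 279.0, 31.0], [553.0, 313.0, 79.0]]
('plate_a', 'top') [[555.0, 311.0, 122.0], [508.0, 293.0, 92.0], [555.0, 315.0, 122.0], [510.0, 293.0, 95.0], [553.0, 312.0, 121.0]]
('tip_a', 'top') [[634.0, 338.0, 139.0], [457.0, 281.0, 26.0], [635.0, 339.0, 139.0], [457.0, 277.0, 25.0], [458.0, 277.0, 26.0], [634.0, 343.0, 140.0]]
('rest_bed', 'side') [[544.0, 309.0, 79.0], [545.0, 313.0, 77.0], [547.0, 312.0, 78.0], [455.0, 273.0, 25.0]]
('plate_a', 'side') [[504.0, 301.0, 93.0], [557.0, 313.0, 119.0], [504.0, 301.0, 93.0], [554.0, 311.0, 118.0], [502.0, 301.0, 94.0], [553.0, 312.0, 117.0]]
('tip_a', 'side') [[631.0, 339.0, 141.0], [455.0, 271.0, 27.0], [454.0, 273.0, 26.0], [634.0, 339.0, 142.0], [553.0, 313.0, 115.0], [635.0, 341.0, 142.0], [456.0, 273.0, 25.0]]
```

Run:
```python
from h import *
h=np.pi/2
plan([((470,-300,230),rule_R(-2.3+h),8),((550,0,230),rule_R(-1.7+h),7),((503,294.5,160),rule_R(.345,np.pi/6),10)])
```

```text
[[-4.52, -0.19, -2.5], [-0.0, -3.9, 0.0]]
[[-4.68, -0.19, -2.19], [-0.0, -3.9, 0.0]]
[[-4.81, -0.19, -1.87], [-0.0, -3.9, 0.0]]
[[-4.93, -0.19, -1.54], [-0.0, -3.9, 0.0]]
[[-5.02, -0.19, -1.2], [-0.0, -3.9, 0.0]]
[[-5.09, -0.19, -0.86], [-0.0, -3.9, 0.0]]
[[-5.14, -0.19, -0.51], [-0.0, -3.9, 0.0]]
[[-5.16, -0.19, -0.16], [-0.0, -3.9, 0.0]]
--
[[-3.96, 0.0, -2.0], [0.0, -4.9, -0.0]]
[[-4.11, 0.0, -1.66], [0.0, -4.9, -0.0]]
[[-4.24, 0.0, -1.3], [0.0, -4.9, 0.0]]
[[-4.34, 0.0, -0.93], [0.0, -4.9, 0.0]]
[[-4.4, 0.0, -0.56], [0.0, -4.9, 0.0]]
[[-4.43, 0.0, -0.18], [0.0, -4.9, 0.0]]
[[-4.43, 0.0, 0.2], [0.0, -4.9, 0.0]]
--
[[-2.86, 0.7, -0.85], [2.9, -2.7, 0.7]]
[[-2.89, 0.69, -0.75], [2.9, -2.7, 0.7]]
[[-2.91, 0.69, -0.65], [2.9, -2.7, 0.7]]
[[-2.93, 0.7, -0.55], [2.9, -2.7, 0.7]]
[[-2.95, 0.71, -0.45], [2.9, -2.7, 0.7]]
[[-2.96, 0.73, -0.35], [2.9, -2.7, 0.7]]
[[-2.96, 0.75, -0.25], [2.9, -2.7, 0.7]]
[[-2.96, 0.77, -0.15], [2.9, -2.7, 0.7]]
[[-2.95, 0.81, -0.06], [2.9, -2.7, 0.7]]
[[-2.95, 0.84, 0.04], [2.9, -2.7, 0.7]]
--
```

Request:
apply_moves(
  increments=[
    [[-4.5,-0.2,-2.5],[0,-3.9,0],9.5],
    [[-4.7,-0.2,-2.2],[0,-3.9,0],9.5],
    [[-4.8,-0.2,-1.9],[0,-3.9,0],9.5],
    [[-4.9,-0.2,-1.5],[0,-3.9,0],9.5],
    [[-5.0,-0.2,-1.2],[0,-3.9,0],9.5],
  ],
)

```text
t: 3.72
eef_pos: [364.2, -408.5, 224.4]
tcp_rot: [-1.57, -0.0, -2.499]
ft_force: [1.0, -0.4, -0.7]
opening: 0.998
```

Request:
apply_moves(
  increments=[
    [[-5.1,-0.2,-0.9],[0,-3.9,0],9.5],
    [[-5.1,-0.2,-0.5],[0,-3.9,0],9.5],
    [[-5.2,-0.2,-0.2],[0,-3.9,0],9.5],
    [[-4.0,0,-2.0],[0,-4.9,0],9.5],
    [[-4.1,0,-1.7],[0,-4.9,0],9.5],
  ],
)

```text
t: 4.35
eef_pos: [497.1, -202.1, 230.9]
tcp_rot: [-1.568, -0.001, -2.11]
ft_force: [0.2, -0.4, 0.4]
opening: 0.996
```

Request:
apply_moves(
  increments=[
    [[-4.2,0,-1.3],[0,-4.9,0],9.5],
    [[-4.3,0,-0.9],[0,-4.9,0],9.5],
    [[-4.4,0,-0.6],[0,-4.9,0],9.5],
    [[-4.4,0,-0.2],[0,-4.9,0],9.5],
    [[-4.4,0,0.2],[0,-4.9,0],9.5],
  ],
)

```text
t: 4.97
eef_pos: [549.6, 19.6, 231.2]
tcp_rot: [-1.567, -0.002, -1.668]
ft_force: [0.1, 0.4, -0.4]
opening: 1.002
```

Run:
```python
from h import *
p,r,s=pose(); print(p,s['joints'],s['t'])
plan([((503,294.5,160),rule_R(.345,np.pi/6),9)])
```

```text
[549.62130367  19.60739149 231.24664367] [-0.08335121  0.36548409  1.72534773 -0.00255808  1.04668659  0.01548581] 4.975
[[-2.99, 0.78, -0.82], [3.3, -2.7, 0.8]]
[[-3.02, 0.78, -0.72], [3.3, -2.7, 0.8]]
[[-3.04, 0.78, -0.62], [3.3, -2.7, 0.8]]
[[-3.06, 0.79, -0.51], [3.3, -2.7, 0.8]]
[[-3.07, 0.8, -0.41], [3.3, -2.7, 0.8]]
[[-3.07, 0.82, -0.31], [3.3, -2.7, 0.8]]
[[-3.08, 0.85, -0.21], [3.3, -2.7, 0.8]]
[[-3.07, 0.88, -0.11], [3.3, -2.7, 0.8]]
[[-3.06, 0.92, -0.02], [3.3, -2.7, 0.8]]
--
```

Request:
apply_moves(
  increments=[
    [[-3.0,0.8,-0.8],[3.3,-2.7,0.8],9.5],
    [[-3.0,0.8,-0.7],[3.3,-2.7,0.8],9.5],
    [[-3.0,0.8,-0.6],[3.3,-2.7,0.8],9.5],
    [[-3.1,0.8,-0.5],[3.3,-2.7,0.8],9.5],
    [[-3.1,0.8,-0.4],[3.3,-2.7,0.8],9.5],
  ],
)

```text
t: 5.6
eef_pos: [524.8, 179.1, 191.2]
tcp_rot: [-1.262, 0.032, -1.415]
ft_force: [0.8, -0.0, 0.2]
opening: 0.999
```

Request:
apply_moves(
  increments=[
    [[-3.1,0.8,-0.3],[3.3,-2.7,0.8],9.5],
    [[-3.1,0.8,-0.2],[3.3,-2.7,0.8],9.5],
    [[-3.1,0.9,-0.1],[3.3,-2.7,0.8],9.5],
    [[-3.1,0.9,0],[3.3,-2.7,0.8],9.5],
    [[0,0,0],[0,0,0],9.5],
  ],
)

```text
t: 6.22
eef_pos: [501.5, 308.4, 160.6]
tcp_rot: [-1.018, 0.005, -1.21]
ft_force: [0.7, -0.1, 1.6]
opening: 0.999
```

Run:
```python
from h import *
p,r,s=pose(); print(p,s['tcp_rot'],s['joints'],s['t'],rule_R(.345,np.pi/6).as_euler('xyz'))
plan([((535.6,306.5,99),rule_R(.345,np.pi/6),4)])
for c in ('side','top'):
  q=read_camera(c); save(q,c+'1')
a=cv2.imread('pics/side1.png')[230:430,130:400]; b=cv2.imread('pics/top1.png')[160:360,100:370]
cv2.imwrite('pics/h1.png',cv2.resize(np.vstack([a,b]),None,fx=1.5,fy=1.5,interpolation=cv2.INTER_CUBIC))
```

```text
[501.47851016 308.39544362 160.61292733] [-1.01819088  0.00470198 -1.21043807] [ 0.46207374  0.38710732  2.08067064 -0.38214889  0.13263761  0.46821439] 6.225 [-1.04719755  0.         -1.22579633]
[[0.35, 1.72, -0.14], [-0.4, 0.2, -0.2]]
[[0.35, 1.72, -0.13], [-0.4, 0.2, -0.2]]
[[0.34, 1.72, -0.12], [-0.4, 0.2, -0.2]]
[[0.34, 1.73, -0.1], [-0.4, 0.2, -0.2]]
--
```

View pics/h1.png

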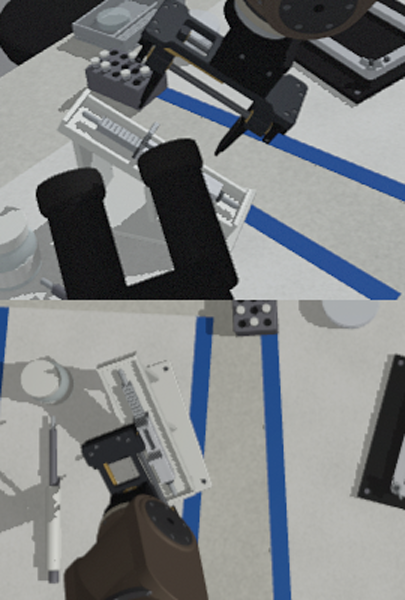

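The view shows the open fingers just short of the rest, with the jaw line along the rule. Joint 5 is at 0.13, close to its 0.06 limit, so before descending I fit the kinematics to see where the grasp puts it.

```bash
cat >> h.py <<'E'
def fk(q,k):
    z1,a1,L2,a3,L3,d=k; r=R.from_euler('z',q[0]); p=np.array([0,0,z1])+r.apply([a1,0,0])
    r2=r*R.from_euler('y',q[1]); p=p+r2.apply([0,0,L2]); r3=r2*R.from_euler('y',q[2]); p=p+r3.apply([a3,0,L3])
    r5=r3*R.from_euler('z',q[3]*k4)*R.from_euler('y',q[4]); p=p+r5.apply([0,0,d]); r6=r5*R.from_euler('z',q[5]*k6)
    return p,r6
k4,k6=1,1
E
python3 - <<'E'
import h; from h import *
from scipy.optimize import least_squares
s=readout.state()
data=[([-1.379,.491572,1.559525,0,1.091714,-.10558],[183.357,-597.2,214.03],[-1.572,0,-2.8438]),
([-0.08335121,0.36548409,1.72534773,-0.00255808,1.04668659,0.01548581],[549.62,19.607,231.247],[-1.567,-.002,-1.668]),
(list(s['joints']),list(s['eef_pos']),list(s['tcp_rot']))]
for a in(1,-1):
  for b in(1,-1):
    h.k4,h.k6=a,b
    f=lambda k:np.concatenate([fk(q,k)[0]-p for q,p,_ in data])
    o=least_squares(f,[400,0,600,0,500,200]); 
    T=[(fk(q,o.x)[1].inv()*R.from_euler('xyz',e)).as_rotvec().round(3) for q,p,e in data]
    print(a,b,o.x.round(1),np.abs(o.fun).max(),T)
E
```

```text
1 1 [-2361.5   542.1   833.4  -788.7  -775.6  -764.6] 66.52108520695958 [array([ 1.209, -1.209, -1.21 ]), array([ 1.209, -1.209, -1.209]), array([ 1.209, -1.209, -1.209])]
1 -1 [-2361.5   542.1   833.4  -788.7  -775.6  -764.6] 66.52108520695958 [array([ 1.102, -1.363, -1.363]), array([ 1.223, -1.186, -1.187]), array([ 1.511, -0.506, -0.506])]
-1 1 [1758.2 -330.7  436.   550.7 1135.2  904.4] 63.97773418281743 [array([ 1.209, -1.209, -1.21 ]), array([ 1.211, -1.209, -1.215]), array([ 0.86 , -1.732, -1.792])]
-1 -1 [1758.2 -330.7  436.   550.7 1135.2  904.4] 63.97773418281743 [array([ 1.102, -1.363, -1.363]), array([ 1.225, -1.186, -1.192]), array([ 1.36 , -1.028, -1.146])]
```

```bash
python3 - <<'E'
s=open('h.py').read()
s=s.replace("z1,a1,L2,a3,L3,d=k","z1,a1,L2,a3,L3,d,b=k").replace("r.apply([a1,0,0])","r.apply([a1,b,0])")
open('h.py','w').write(s)
E
python3 - <<'E'
from h import *
from scipy.optimize import least_squares
s=readout.state()
data=[([-1.37859,.491572,1.559525,0,1.091714,-.10558],[183.357,-597.2,214.03]),
([-0.08335121,0.36548409,1.72534773,-0.00255808,1.04668659,0.01548581],[549.62,19.607,231.247]),
(list(s['joints']),list(s['eef_pos']))]
f=lambda k:np.concatenate([np.concatenate([fk(q,k)[0]-p for q,p in data]),0.001*(k-[180,0,600,0,570,300,66])])
o=least_squares(f,[180,0,600,0,570,300,66.]); print(o.x.round(1),o.fun.round(2))
k=o.x
G=R.from_rotvec([1.209,-1.209,-1.209])
def ik(P,Q,q0):
    g=lambda q:np.concatenate([(fk(q,k)[0]-P)/100,(Q.inv()*fk(q,k)[1]*G).as_rotvec()])
    r=least_squares(g,q0,xtol=1e-12); return r.x,abs(r.fun).max()
q=s['joints']; u=np.array([np.cos(.345),np.sin(.345)])
for tilt in(30,26,22):
  t=np.radians(tilt)
  for hgt in(70,50,30,0):
    P=np.array([535.6,306.5,99])+hgt*np.array([-.5*u[0],-.5*u[1],.866]); print(tilt,hgt,*[x.round(3) if hasattr(x,'round') else x for x in ik(P,rule_R(.345,t),q)])
# other wrist
P=np.array([535.6,306.5,99])
for q0 in ([.5,.4,2.,3.1,.2,-2.6],[.5,.5,2.0,1.5,.2,-1.5],[.5,.5,2,-.9,.2,1]): print(ik(P,rule_R(.345,np.pi/6),q0))
E
```

```text
[196.9  -0.  586.8  43.1 411.1 271.9  65.9] [ 0.   -0.    0.   -0.    0.   -0.    0.   -0.   -0.    0.02 -0.   -0.01
  0.04 -0.16 -0.03 -0.  ]
30 70 [ 0.439  0.382  2.076 -0.287  0.168  0.364] 0.0
30 50 [ 0.437  0.424  2.071 -0.354  0.133  0.431] 0.0
30 30 [ 0.435  0.465  2.063 -0.459  0.102  0.534] 0.0
30 0 [ 0.432  0.526  2.048 -0.767  0.063  0.841] 0.0
26 70 [ 0.436  0.386  2.03  -0.147  0.275  0.223] 0.0
26 50 [ 0.434  0.426  2.025 -0.164  0.241  0.239] 0.0
26 30 [ 0.432  0.466  2.017 -0.185  0.209  0.259] 0.0
26 0 [ 0.429  0.526  2.003 -0.228  0.165  0.3  ] 0.0
22 70 [ 0.432  0.394  1.984 -0.088  0.382  0.163] 0.0
22 50 [ 0.431  0.433  1.978 -0.094  0.349  0.168] 0.0
22 30 [ 0.429  0.472  1.971 -0.101  0.317  0.174] 0.0
22 0 [ 0.426  0.53   1.956 -0.113  0.274  0.184] 0.0
(array([ 0.43213335,  0.52611181,  2.0479036 ,  2.374756  , -0.06305934,
       -2.30045025]), np.float64(2.2737367544323207e-14))
(array([ 0.43213335,  0.52611181,  2.0479036 ,  2.374756  , -0.06305934,
       -2.30045025]), np.float64(4.673540843214142e-10))
(array([ 0.43213335,  0.52611181,  2.0479036 , -0.76683665,  0.06305934,
        0.84114241]), np.float64(6.73594513500575e-12))
```

At a straight 30° grasp joint 5 would sit on its limit. Rolling the tool about the rule's own axis keeps the pads flat on the plates and should free the wrist, so I check that for all three poses.

```bash
cat >> h.py <<'E'
from scipy.optimize import least_squares
KK=[196.9,0,586.8,43.1,411.1,271.9,65.9]; GG=R.from_rotvec([1.2092,-1.2092,-1.2092])
def ik(P,Q,q0):
    g=lambda q:np.concatenate([(fk(q,KK)[0]-P)/100,(Q.inv()*fk(q,KK)[1]*GG).as_rotvec()])
    r=least_squares(g,q0,xtol=1e-12); return r.x.round(3),abs(r.fun).max().round(4)
def gp(Gp,yaw,tilt,roll):
    """TCP pose with the grasp point at Gp"""
    Q=rule_R(yaw,tilt)*R.from_rotvec([0,0,roll]); return np.array(Gp,float)+Q.apply([0,18.8,0]),Q
def bed(x,y,z,O=(548.7,312,78.),yaw=.345):
    return np.array(O)+R.from_euler('zyx',[yaw,-np.pi/6,0]).apply([x,y,z])
E
python3 - <<'E'
from h import *
q=readout.state()['joints']
print(bed(-2,0,44))
for a in(-20,-15,15,20):
  a=np.radians(a)
  for z in (110,44): 
    P,Q=gp(bed(-2,0,z),.345,np.pi/6,a); print('rest',np.degrees(a).round(),z,P.round(1),ik(P,Q,q))
  for yaw in(-.922,.37):
    P,Q=gp((528.6,-155,54),yaw,0,a); print('  frame',yaw,ik(P,Q,[-.4,.5,1.9,0,.8,0]))
E
```

```text
[525.0700095  311.32360665 115.16404231]
rest -20.0 110 [502.6 308.3 157. ] (array([ 0.655,  0.464,  1.982, -1.068,  0.565,  1.298]), np.float64(0.0))
rest -20.0 44 [535.6 308.3  99.9] (array([ 0.616,  0.584,  1.966, -1.245,  0.501,  1.466]), np.float64(0.0))
  frame -0.922 (array([-0.279,  0.71 ,  1.765, -0.354,  0.912,  0.895]), np.float64(0.0))
  frame 0.37 (array([-0.28 ,  0.621,  2.026, -0.802,  0.389,  0.083]), np.float64(0.0))
rest -15.0 110 [502.3 309.8 156.6] (array([ 0.615,  0.442,  2.004, -1.022,  0.46 ,  1.224]), np.float64(0.0))
rest -15.0 44 [535.3 309.8  99.4] (array([ 0.578,  0.564,  1.989, -1.244,  0.394,  1.435]), np.float64(0.0))
  frame -0.922 (array([-0.308,  0.687,  1.799, -0.291,  0.83 ,  0.83 ]), np.float64(0.0))
  frame 0.37 (array([-0.313,  0.617,  1.997, -0.527,  0.411, -0.209]), np.float64(0.0))
rest 15.0 110 [499.  319.  156.6] (array([ 0.334,  0.403,  2.086,  1.123,  0.297, -1.115]), np.float64(0.0))
rest 15.0 44 [532.  319.   99.4] (array([ 0.311,  0.537,  2.063, -1.664, -0.28 ,  1.638]), np.float64(0.0))
  frame -0.922 (array([-0.516,  0.618,  1.994,  0.537,  0.483, -0.067]), np.float64(0.0))
  frame 0.37 (array([-0.484,  0.688,  1.797,  0.224,  0.869, -1.018]), np.float64(0.0))
rest 20.0 110 [498.2 320.4 157. ] (array([ 0.287,  0.414,  2.089, -1.895, -0.399,  1.867]), np.float64(0.0))
rest 20.0 44 [531.2 320.4  99.9] (array([ 0.268,  0.549,  2.063, -1.651, -0.388,  1.585]), np.float64(0.0))
  frame -0.922 (array([-0.555,  0.622,  2.023,  0.754,  0.485, -0.305]), np.float64(0.0))
  frame 0.37 (array([-0.507,  0.712,  1.762,  0.271,  0.958, -1.066]), np.float64(0.0))
```

Run:
```python
from h import *
q=readout.state()['joints']; a=np.radians(18)
W=[]
for z,ro,n in((150,0,1),(140,9,2),(130,18,5),(44,18,4)):
    P,Q=gp(bed(-2,-1,z),.345,np.pi/6,np.radians(ro)); W.append((P,Q,n)); r=ik(P,Q,q); q=r[0]; print(z,ro,P.round(1),r)
plan(W[:3])
```

```text
150 0 [481.2 313.6 190.9] (array([ 0.499,  0.322,  2.058, -0.309,  0.255,  0.433]), np.float64(0.0))
140 9 [485.1 316.3 182.4] (array([ 0.403,  0.335,  2.08 ,  0.585,  0.233, -0.522]), np.float64(0.0))
130 18 [488.8 318.9 174.3] (array([ 0.31 ,  0.367,  2.092,  1.117,  0.37 , -1.12 ]), np.float64(0.0))
44 18 [531.8 318.9  99.8] (array([ 0.283,  0.543,  2.063,  1.486,  0.346, -1.538]), np.float64(0.0))
[[-1.37, -3.43, 0.02], [-1.7, 0.5, -0.6]]
--
[[-0.06, 0.48, -0.01], [0.0, -0.0, 4.5]]
[[-0.02, 0.48, -0.01], [0.0, -0.0, 4.5]]
--
[[0.01, 0.18, -0.01], [0.0, 0.0, 1.8]]
[[0.01, 0.18, -0.01], [-0.0, 0.0, 1.8]]
[[0.02, 0.18, -0.01], [-0.0, 0.0, 1.8]]
[[0.02, 0.18, -0.01], [0.0, -0.0, 1.8]]
[[0.03, 0.18, -0.01], [0.0, 0.0, 1.8]]
--
```

Request:
apply_moves(
  increments=[
    [[-1.4,-3.4,0],[-1.7,0.5,-0.6],9.5],
    [[0,0.3,0],[0,0,3],9.5],
    [[0,0.3,0],[0,0,3],9.5],
    [[0,0.3,0],[0,0,3],9.5],
    [[0,0.2,0],[0,0,3],9.5],
  ],
)

```text
t: 6.95
eef_pos: [486.9, 314.3, 185.4]
tcp_rot: [-1.04, 0.17, -1.135]
ft_force: [-0.7, 0.6, 0.3]
opening: 0.999
```

Request:
apply_moves(
  increments=[
    [[0,0.2,0],[0,0,2],9.5],
    [[0,0.2,0],[0,0,2],9.5],
    [[0,0.2,0],[0,0,2],9.5],
    [[0,0,0],[0,0,2],9.5],
    [[0,0,0],[0,0,0],9.5],
  ],
)

```text
t: 7.58
eef_pos: [494.9, 313.7, 185.3]
tcp_rot: [-1.009, 0.299, -1.062]
ft_force: [-0.3, 0.1, -0.3]
opening: 1.0
```

Run:
```python
from h import *
p,r,s=pose(); print(p,s['joints'],s['t'])
plan([gp(bed(-2,-1,84),.345,np.pi/6,np.radians(18))+(3,),gp(bed(-2,-1,44),.345,np.pi/6,np.radians(18))+(3,)])
```

```text
[494.91224193 313.7431969  185.28566466] [ 0.27973554  0.35547851  2.0844398   1.13679728  0.41300736 -1.14465779] 7.575
[[0.62, 1.64, -0.36], [-0.3, -0.2, -0.5]]
[[0.6, 1.65, -0.35], [-0.3, -0.2, -0.5]]
[[0.59, 1.66, -0.34], [-0.3, -0.2, -0.5]]
--
[[0.62, 1.18, -0.03], [0.0, 0.0, -0.0]]
[[0.62, 1.18, -0.03], [0.0, 0.0, -0.0]]
[[0.62, 1.18, -0.03], [0.0, 0.0, -0.0]]
--
```

```bash
sed -i "s/'zyx',\[yaw/'ZYX',[yaw/" h.py
python3 - <<'E'
from h import *
p,r,s=pose(); print(bed(-2,0,36),bed(-112,0,10),bed(108,0,10))
W=[gp(bed(-2,-1,90),.345,np.pi/6,np.radians(18))+(3,),gp(bed(-2,-1,44),.345,np.pi/6,np.radians(18))+(3,)]
q=s['joints']
for P,Q,n in W: r=ik(P,Q,q); q=r[0]; print(P,r)
plan(W)
E
```

```text
[530.13065136 305.32668598 108.17691454] [452.71515487 277.50568225  30.66025404] [632.01410961 341.94080332 140.66025404]
[511.50820047 303.74495148 139.45787119] (array([ 0.263,  0.446,  2.092,  1.295,  0.369, -1.352]), np.float64(0.0))
[533.15293588 311.52347505  99.62070262] (array([ 0.267,  0.542,  2.067,  1.483,  0.354, -1.549]), np.float64(0.0))
[[0.99, 1.27, -0.42], [-0.3, -0.2, -0.5]]
[[0.97, 1.28, -0.42], [-0.3, -0.2, -0.5]]
[[0.96, 1.29, -0.41], [-0.3, -0.2, -0.5]]
--
[[0.47, 1.46, -0.0], [0.0, 0.0, -0.0]]
[[0.47, 1.46, -0.0], [0.0, 0.0, -0.0]]
[[0.47, 1.46, -0.0], [0.0, 0.0, -0.0]]
--
```

Request:
apply_moves(
  increments=[
    [[1.0,1.3,-0.4],[-0.3,-0.2,-0.5],9.5],
    [[1.0,1.3,-0.4],[-0.3,-0.2,-0.5],9.5],
    [[1.0,1.3,-0.4],[-0.3,-0.2,-0.5],9.5],
    [[0,0,0],[0,0,0],9.5],
    [[0,0,0],[0,0,0],9.5],
  ],
)

```text
t: 8.2
eef_pos: [515.8, 302.2, 141.4]
tcp_rot: [-1.018, 0.269, -1.07]
ft_force: [0.8, -0.5, -0.5]
opening: 0.996
```

Run:
```python
from h import *
p,r,s=pose(); print(p,s['joints'],s['t'])
plan([gp(bed(-2,-1.5,44),.345,np.pi/6,np.radians(18))+(5,)])
q=read_camera('side'); save(q,'side2'); a=q['img'][230:400,160:400]
q=read_camera('top'); b=q['img'][160:330,130:370]
cv2.imwrite('pics/h2.png',cv2.resize(np.hstack([a,b])[:,:,::-1],None,fx=1.6,fy=1.6,interpolation=cv2.INTER_CUBIC))
```

```text
[515.81269468 302.20789519 141.38507082] [ 0.25923892  0.44516736  2.08779242  1.30060728  0.36688841 -1.35534577] 8.2
[[0.23, 0.89, -0.09], [-0.1, -0.0, 0.0]]
[[0.24, 0.89, -0.09], [-0.1, -0.0, 0.0]]
[[0.24, 0.89, -0.08], [-0.1, -0.0, 0.0]]
[[0.24, 0.89, -0.08], [-0.1, -0.0, 0.0]]
[[0.24, 0.89, -0.08], [-0.1, -0.0, 0.0]]
--
```

View pics/h2.png

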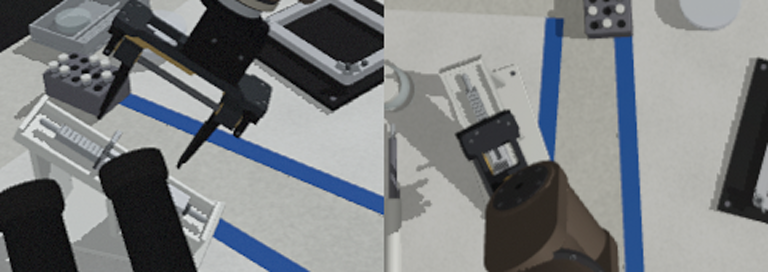

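The fingers hang above the rule and straddle the plate region, clear of the tube rack, so I descend.

Request:
apply_moves(
  increments=[
    [[0.25,0.9,-0.1],[-0.1,0,0],9.5],
    [[0.25,0.9,-0.1],[-0.1,0,0],9.5],
    [[0.25,0.9,-0.1],[-0.1,0,0],9.5],
    [[0.25,0.9,-0.1],[-0.1,0,0],9.5],
    [[0,0,0],[0,0,0],9.5],
  ],
)

```text
t: 8.93
eef_pos: [530.3, 309.9, 109.9]
tcp_rot: [-1.02, 0.269, -1.067]
ft_force: [-0.0, 0.4, -0.1]
opening: 1.0
```

Run:
```python
from h import *
p,r,s=pose(); print(p,s['joints'],s['t'],s['ft_force'])
P,Q=gp(bed(-2,-1.5,44),.345,np.pi/6,np.radians(18)); print(P)
plan([(P,Q,2)])
```

```text
[530.32854269 309.91126456 109.8904962 ] [ 0.26692418  0.51937624  2.07215228  1.45234076  0.35230697 -1.51365663] 8.925 [-0.04849569  0.40358051 -0.12200011]
[533.32203422 311.05293733  99.62070262]
[[0.16, 0.5, -0.12], [-0.2, -0.0, 0.1]]
[[0.16, 0.5, -0.12], [-0.2, -0.0, 0.1]]
--
```

Request:
apply_moves(
  increments=[
    [[0.16,0.5,-0.1],[-0.2,0,0],9.5],
    [[0.16,0.5,-0.1],[-0.2,0,0],9.5],
    [[0,0.1,0],[0,0,0],9.5],
    [[0,0,0],[0,0,0],6],
    [[0,0,0],[0,0,0],3],
  ],
)

```text
t: 9.55
eef_pos: [534.2, 311.8, 99.6]
tcp_rot: [-1.026, 0.268, -1.066]
ft_force: [-0.5, 0.2, 0.1]
opening: 0.846
```

Request:
apply_moves(
  increments=[
    [[0,0,0],[0,0,0],0.5],
    [[0,0,0],[0,0,0],0.5],
    [[0,0,0],[0,0,0],0.5],
    [[0,0,0],[0,0,0],0.5],
    [[0,0,0],[0,0,0],0.5],
  ],
)

```text
t: 10.18
eef_pos: [532.6, 311.5, 98.9]
tcp_rot: [-1.028, 0.269, -1.066]
ft_force: [-4.6, -0.8, -0.2]
opening: 0.32
```

Request:
apply_moves(
  increments=[
    [[0,0,0],[0,0,0],0.5],
    [[0,0,0],[0,0,0],0.5],
    [[0,0,0],[0,0,0],0.5],
    [[0,0,0],[0,0,0],0.5],
    [[0,0,0],[0,0,0],0.5],
  ],
)

```text
t: 10.8
eef_pos: [532.3, 311.6, 98.9]
tcp_rot: [-1.028, 0.269, -1.066]
ft_force: [-4.2, -1.5, -0.1]
opening: 0.141
```

Run:
```python
from h import *
p,r,s=pose(); print(p,s['joints'],s['t'],s['ft_force'],s['opening'])
P,Q=gp(bed(-2,-1.5,94),.345,np.pi/6,np.radians(18)); 
plan([(p+50*np.array([-.47,-.169,.866]),r,3)])
```

```text
[532.31277261 311.56725743  98.9329148 ] [ 0.26901158  0.54184571  2.06768545  1.47700587  0.35067467 -1.54208627] 10.8 [-4.22022382 -1.49392772 -0.09847029] 0.14141759565461182
[[-0.51, -1.59, -0.0], [0.0, 0.0, 0.0]]
[[-0.51, -1.59, -0.0], [0.0, 0.0, 0.0]]
[[-0.51, -1.59, -0.0], [0.0, 0.0, 0.0]]
--
```

Opening is 0.141, about 14 mm, so both plates are pinched together. I lift.

Request:
apply_moves(
  increments=[
    [[-0.4,-1.2,0],[0,0,0],0.5],
    [[-0.5,-1.6,0],[0,0,0],0.5],
    [[-0.5,-1.6,0],[0,0,0],0.5],
    [[-0.6,-2.0,0],[0,0,0],0.5],
    [[-0.6,-2.0,0],[0,0,0],0.5],
  ],
)

```text
t: 11.42
eef_pos: [492.9, 295.3, 176.1]
tcp_rot: [-1.029, 0.268, -1.069]
ft_force: [0.3, 0.2, -2.8]
opening: 0.145
```

Run:
```python
from h import *
p,r,s=pose(); print(p,s['joints'],s['t'],s['ft_force'],s['opening'])
a=np.radians(18); q=s['joints']
W=[gp((560,180,240),0.0,.15,a)+(7,),gp((528.6,-155,150),-.922,0,a)+(9,)]
for P,Q,n in W: x=ik(P,Q,q); q=x[0]; print(P.round(1),x)
plan(W)
```

```text
[492.93087661 295.34612972 176.09221143] [ 0.25828012  0.35644605  2.10200843  1.10010724  0.39726523 -1.14531396] 11.425 [ 0.27248685  0.18422282 -2.77389797] 0.14456762749346957
[562.7 185.8 222.3] (array([ 0.068,  0.372,  1.793,  0.409,  0.849, -0.209]), np.float64(0.0))
[ 533.2 -151.5  132.1] (array([-0.539,  0.457,  1.945,  0.476,  0.675,  0.018]), np.float64(0.0))
[[1.61, -0.9, 0.69], [-2.0, 3.5, -0.9]]
[[1.58, -0.9, 0.75], [-2.0, 3.5, -0.9]]
[[1.55, -0.91, 0.81], [-2.0, 3.5, -0.9]]
[[1.51, -0.91, 0.87], [-2.0, 3.5, -0.9]]
[[1.47, -0.92, 0.93], [-2.0, 3.5, -0.9]]
[[1.43, -0.93, 0.98], [-2.0, 3.5, -0.9]]
[[1.38, -0.95, 1.04], [-2.0, 3.5, -0.9]]
--
[[3.86, -0.26, -0.47], [1.0, 5.8, -0.4]]
[[3.89, -0.24, -0.07], [1.0, 5.8, -0.4]]
[[3.87, -0.21, 0.33], [1.0, 5.8, -0.4]]
[[3.82, -0.17, 0.72], [1.0, 5.8, -0.4]]
[[3.73, -0.12, 1.11], [1.0, 5.8, -0.4]]
[[3.6, -0.07, 1.49], [1.0, 5.8, -0.4]]
[[3.43, -0.02, 1.85], [1.0, 5.8, -0.4]]
[[3.22, 0.04, 2.18], [1.0, 5.8, -0.4]]
[[2.98, 0.11, 2.5], [1.0, 5.8, -0.4]]
--
```

Request:
apply_moves(
  increments=[
    [[1.6,-0.9,0.7],[-2,3.5,-0.9],0.5],
    [[1.6,-0.9,0.8],[-2,3.5,-0.9],0.5],
    [[1.6,-0.9,0.8],[-2,3.5,-0.9],0.5],
    [[1.5,-0.9,0.9],[-2,3.5,-0.9],0.5],
    [[1.5,-0.9,0.9],[-2,3.5,-0.9],0.5],
  ],
)

```text
t: 12.05
eef_pos: [545.1, 214.4, 211.5]
tcp_rot: [-1.305, 0.316, -1.404]
ft_force: [-0.8, 0.3, -3.2]
opening: 0.14
```

Request:
apply_moves(
  increments=[
    [[1.4,-0.9,1.0],[-2,3.5,-0.9],0.5],
    [[1.4,-0.9,1.0],[-2,3.5,-0.9],0.5],
    [[3.9,-0.3,-0.5],[1,5.8,-0.4],0.5],
    [[3.9,-0.2,-0.1],[1,5.8,-0.4],0.5],
    [[3.9,-0.2,0.3],[1,5.8,-0.4],0.5],
  ],
)

```text
t: 12.68
eef_pos: [555.7, 66.7, 194.7]
tcp_rot: [-1.465, 0.331, -1.869]
ft_force: [0.0, -0.7, -2.6]
opening: 0.143
```

Run:
```python
from h import *
p,r,s=pose(); print(p,s['joints'],s['t'],s['ft_force'],s['opening'])
plan([gp((528.6,-155,140),-.918,0,np.radians(18))+(8,)])
```

```text
[555.71971759  66.73714995 194.6571727 ] [-0.14876979  0.36331126  1.89744353  0.44998315  0.77180282 -0.14062839] 12.675 [ 0.00627454 -0.68980137 -2.61183666] 0.1426694389906458
[[2.84, 0.04, 0.53], [0.7, 4.2, -0.3]]
[[2.79, 0.07, 0.74], [0.7, 4.2, -0.3]]
[[2.73, 0.09, 0.94], [0.7, 4.2, -0.3]]
[[2.65, 0.12, 1.13], [0.7, 4.2, -0.3]]
[[2.56, 0.15, 1.32], [0.7, 4.2, -0.3]]
[[2.46, 0.18, 1.51], [0.7, 4.2, -0.3]]
[[2.34, 0.21, 1.68], [0.7, 4.2, -0.3]]
[[2.21, 0.25, 1.84], [0.7, 4.2, -0.3]]
--
```

Request:
apply_moves(
  increments=[
    [[2.8,0,0.5],[0.7,4.2,-0.3],0.5],
    [[2.8,0.1,0.7],[0.7,4.2,-0.3],0.5],
    [[2.7,0.1,0.9],[0.7,4.2,-0.3],0.5],
    [[2.65,0.1,1.1],[0.7,4.2,-0.3],0.5],
    [[2.55,0.15,1.3],[0.7,4.2,-0.3],0.5],
  ],
)

```text
t: 13.3
eef_pos: [541.0, -74.4, 148.5]
tcp_rot: [-1.53, 0.333, -2.274]
ft_force: [-0.8, 0.9, -3.5]
opening: 0.144
```

Request:
apply_moves(
  increments=[
    [[2.4,0.2,1.5],[0.7,4.2,-0.3],0.5],
    [[2.0,0.2,1.6],[0.7,4.2,-0.3],0.5],
    [[1.5,0.2,1.4],[0.7,3.5,-0.3],0.5],
    [[0,0,0],[0,0,0],0.5],
    [[0,0,0],[0,0,0],0.5],
  ],
)

```text
t: 13.92
eef_pos: [536.2, -149.6, 123.9]
tcp_rot: [-1.564, 0.322, -2.504]
ft_force: [0.4, 0.8, -3.4]
opening: 0.143
```

Run:
```python
from h import *
p,r,s=pose(); print(p,r.as_euler('xyz'),s['t'],s['ft_force'],s['opening']); g=p+r.apply([0,-18.8,0]); print('grasp',g,'jaw',r.apply([0,0,1]), gp((528.6,-155,140),-.918,0,np.radians(18))[1].as_euler('xyz'))
I=[]
for c in('side','top'):
    q=read_camera(c); marks(q,['tip_a','plate_a','rule_grip'])
    uv=proj(q,[[528.6,-155,60]])[0].astype(int); I.append(q['img'][uv[1]-110:uv[1]+90,max(uv[0]-120,0):][:200,:240]); print(c,uv)
cv2.imwrite('pics/h3.png',cv2.resize(np.hstack(I)[:,:,::-1],None,fx=1.6,fy=1.6,interpolation=cv2.INTER_CUBIC))
plan([gp((528.6,-155,130),-.918,0,np.radians(18))+(2,)])
```

```text
[ 536.21606143 -149.64573839  123.86635072] [-1.56383366  0.32230306 -2.50447068] 13.925 [ 0.38562552  0.82724739 -3.35933387] 0.143095451887974
grasp [ 531.35166543 -153.08293478  141.69787708] jaw [ 0.59309736 -0.80510366  0.00660409] [-1.57079633  0.31415927 -2.48879633]
15 tip_a 0.54 [484.1 -87.8 104.1]
15 plate_a 0.57 [ 527.4 -147.2  133.5]
15 plate_a 0.33 [ 589.3 -232.7   20.4]
15 rule_grip 0.47 [ 534.1 -150.6  130.4]
15 rule_grip 0.42 [ 620.4 -119.2   21.4]
side [371 235]
16 tip_a 0.64 [485.4 -79.8 103.7]
16 plate_a 0.39 [ 530.4 -152.1  134.8]
16 rule_grip 0.49 [ 536.2 -149.5  136.5]
top [404 254]
[[0.35, 0.5, -0.02], [-0.3, -0.4, -0.2]]
[[0.35, 0.51, -0.02], [-0.3, -0.4, -0.2]]
--
```

View pics/h3.png

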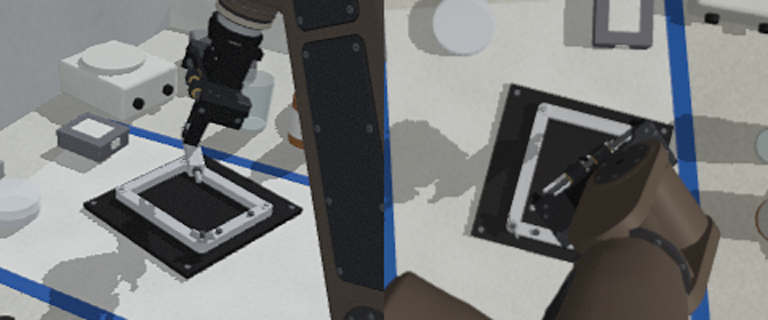

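The rule is held squeezed along the first diagonal, above the frame. I lower it closer and check the alignment against the corners.

Run:
```python
from h import *
plan([gp((528.6,-155,80),-.918,0,np.radians(18))+(5,)])
```

```text
[[0.46, 1.15, -0.01], [-0.1, -0.2, -0.1]]
[[0.45, 1.15, -0.01], [-0.1, -0.2, -0.1]]
[[0.45, 1.15, -0.01], [-0.1, -0.2, -0.1]]
[[0.45, 1.15, -0.01], [-0.1, -0.2, -0.1]]
[[0.45, 1.15, -0.01], [-0.1, -0.2, -0.1]]
--
```

Request:
apply_moves(
  increments=[
    [[0.45,1.15,0],[-0.1,-0.2,-0.1],0.5],
    [[0.45,1.15,0],[-0.1,-0.2,-0.1],0.5],
    [[0.45,1.15,0],[-0.1,-0.2,-0.1],0.5],
    [[0.45,1.15,0],[-0.1,-0.2,-0.1],0.5],
    [[0.3,0.8,0],[-0.1,-0.2,-0.1],0.5],
  ],
)

```text
t: 14.95
eef_pos: [533.6, -151.8, 61.7]
tcp_rot: [-1.567, 0.312, -2.485]
ft_force: [0.6, -0.2, -3.2]
opening: 0.143
```

Run:
```python
from h import *
p,r,s=pose(); g=p+r.apply([0,-18.8,0]); j=r.apply([0,0,1]); print(p,'grasp',g,'yaw',np.arctan2(j[1],j[0]),j[2],s['t'],s['ft_force'])
I=[]
u=np.array([j[0],j[1],0]); 
for c in('side','top'):
    q=read_camera(c); marks(q,['tip_a','plate_a'])
    w=np.array([g-86*u,g+86*u])+[0,0,-34]; uv=proj(q,w); print(c,uv.round(1).tolist())
    m=uv.mean(0).astype(int); x0,y0=m[0]-50,m[1]-55
    im=cv2.resize(q['img'][y0:y0+110,x0:x0+100],None,fx=4,fy=4,interpolation=cv2.INTER_CUBIC)
    for a in uv: cv2.circle(im,tuple(int(t) for t in (a-[x0,y0]+.5)*4),4,(255,0,0),1)
    I.append(im); print(x0,y0)
cv2.imwrite('pics/h4.png',np.hstack(I)[:,:,::-1])
```

```text
[ 533.62585206 -151.77504033   61.66400273] grasp [ 529.00765767 -155.24830676   79.55390773] yaw -0.9153878714408386 0.0034158281143588515 14.95 [ 0.60628025 -0.17671971 -3.23513469]
17 tip_a 0.53 [481.1 -94.9  45.9]
17 plate_a 0.56 [ 523.2 -148.1   72.1]
side [[376.2, 260.8], [367.0, 222.5]]
321 186
18 tip_a 0.65 [ 471.1 -452.6    0.9]
18 tip_a 0.39 [455.5 469.5  -3.2]
18 plate_a 0.56 [ 529.8 -154.1   74.8]
top [[374.1, 278.0], [432.5, 231.9]]
353 199
```

View pics/h4.png

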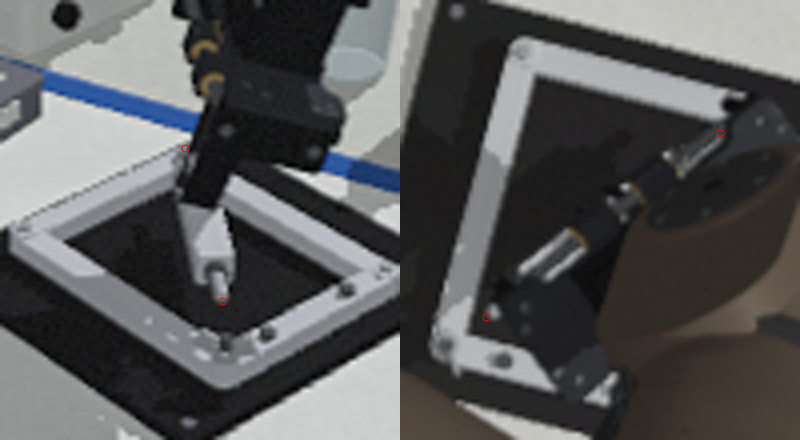

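The predicted ball positions, at (222,301) in the left half and (487,317) in the right, coincide with the visible ball to about one pixel, and the rule lies on the nut diagonal. I lower it with a force check.

Request:
apply_moves(
  increments=[
    [[0.16,0.5,0],[0,0,0],0.5],
    [[0.16,0.5,0],[0,0,0],0.5],
    [[0.16,0.5,0],[0,0,0],0.5],
    [[0.13,0.4,0],[0,0,0],0.5],
    [[0.05,0.15,0],[0,0,0],0.5],
  ],
)

```text
t: 15.88
eef_pos: [534.4, -152.1, 40.9]
tcp_rot: [-1.564, 0.314, -2.484]
ft_force: [-0.7, 0.1, -3.0]
opening: 0.142
```

Run:
```python
from h import *
p,r,s=pose(); g=p+r.apply([0,-18.8,0]); j=r.apply([0,0,1]); print(p,'grasp',g,'yaw',np.arctan2(j[1],j[0]),j[2],s['t'],s['ft_force'],s['moment'])
```

```text
[ 534.44816811 -152.10525246   40.88049812] grasp [ 529.77977269 -155.55117108   58.76266044] yaw -0.9155652231807472 0.0062831380538729 15.875 [-0.69384108  0.14064084 -3.00170611] [-0.177271    0.17821177  0.01352437]
```

Request:
apply_moves(
  increments=[
    [[0.15,0.27,-0.1],[0,0,0],0.5],
    [[0.03,0.1,0],[-0.2,0,0],0.5],
    [[0.03,0.1,0],[-0.1,0,0],0.5],
    [[0,0,0],[0,0,0],0.5],
    [[0,0,0],[0,0,0],0.5],
  ],
)

```text
t: 16.5
eef_pos: [533.6, -151.8, 36.1]
tcp_rot: [-1.569, 0.314, -2.484]
ft_force: [0.5, -0.1, -2.4]
opening: 0.14
```

Run:
```python
from h import *
p,r,s=pose(); g=p+r.apply([0,-18.8,0]); j=r.apply([0,0,1]); print(p,'grasp',g,'yaw',np.arctan2(j[1],j[0]),j[2],s['t'],s['ft_force'],s['moment'])
```

```text
[ 533.59260747 -151.8081407    36.0971391 ] grasp [ 528.97062188 -155.33408777   53.97575612] yaw -0.9137935655116061 0.0017295981900264656 16.5 [ 0.48991968 -0.09079928 -2.37126008] [-0.2071349   0.25876866 -0.01757341]
```

Request:
apply_moves(
  increments=[
    [[0.03,0.1,0],[-0.1,0,0],0.5],
    [[0.03,0.05,0],[0,0,0],0.5],
    [[0,0,0],[0,0,0],0.5],
    [[0,0,0],[0,0,0],0.5],
    [[0,0,0],[0,0,0],0.5],
  ],
)

```text
t: 17.12
eef_pos: [533.6, -151.8, 35.9]
tcp_rot: [-1.57, 0.316, -2.483]
ft_force: [-1.2, 0.5, -0.2]
opening: 0.142
```

The downward load went from −3.0 N to −0.2 N at this height, so the rule is on the board. I open gradually.

Request:
apply_moves(
  increments=[
    [[0,0,0],[0,0,0],2.0],
    [[0,0,0],[0,0,0],2.6],
    [[0,0,0],[0,0,0],3.2],
    [[0,0,0],[0,0,0],3.8],
    [[0,0,0],[0,0,0],4.5],
  ],
)

```text
t: 17.75
eef_pos: [533.9, -151.9, 35.9]
tcp_rot: [-1.57, 0.316, -2.483]
ft_force: [-0.1, 0.1, -0.6]
opening: 0.446
```

Request:
apply_moves(
  increments=[
    [[0,0,0],[0,0,0],5.5],
    [[0,0,0],[0,0,0],6.5],
    [[0,0,0],[0,0,0],6.5],
    [[-0.6,-2,0],[0,0,0],6.5],
    [[-0.9,-3,0],[0,0,0],7],
  ],
)

```text
t: 18.38
eef_pos: [532.1, -152.3, 87.4]
tcp_rot: [-1.573, 0.314, -2.485]
ft_force: [-0.4, 0.5, 0.7]
opening: 0.722
```

Run:
```python
from h import *
p,r,s=pose(); print(p,r.as_euler('xyz'),s['t'],s['opening'],s['joints'])
plan([(np.array([480,60,200.]),r,5)])
```

```text
[ 532.09175938 -152.26523196   87.37355613] [-1.57340272  0.3141304  -2.48461606] 18.375 0.7222632385132008 [-0.54275998  0.52977071  1.98007223  0.54812824  0.58767024 -0.08251028]
[[-2.38, -1.59, -4.0], [0.0, 0.0, 0.0]]
[[-2.38, -1.59, -4.0], [0.0, 0.0, 0.0]]
[[-2.38, -1.59, -4.0], [0.0, 0.0, 0.0]]
[[-2.38, -1.59, -4.0], [0.0, 0.0, 0.0]]
[[-2.38, -1.59, -4.0], [0.0, 0.0, 0.0]]
--
```

Request:
apply_moves(
  increments=[
    [[-2.4,-1.6,-4],[0,0,0],7],
    [[-2.4,-1.6,-4],[0,0,0],7],
    [[-2.4,-1.6,-4],[0,0,0],7],
    [[-2.4,-1.6,-4],[0,0,0],7],
    [[-2.4,-1.6,-4],[0,0,0],7],
  ],
)

```text
t: 19.0
eef_pos: [480.3, 63.5, 204.9]
tcp_rot: [-1.571, 0.316, -2.489]
ft_force: [1.0, 0.7, 1.0]
opening: 0.735
```

Run:
```python
from h import *
I=[]
for c in('side','top'):
    q=read_camera(c); save(q,c+'5'); marks(q,['tip_a','plate_a','rule_grip'])
    o,l=lean(q,C0,verbose=False); print(np.mean([o['L','in'],o['R','in'],o['L','out'],o['R','out']]),np.mean([o['near','in'],o['far','in'],o['far','out']]))
    m=proj(q,[[528,-155,24]])[0].astype(int); x0,y0=m[0]-50,m[1]-50
    if c=='side': x0,y0=m[0]-65,m[1]-50; 
    w=130 if c=='side' else 100
    I.append(cv2.resize(q['img'][y0:y0+100,x0:x0+w],None,fx=3.4,fy=3.4,interpolation=cv2.INTER_CUBIC)); print(c,x0,y0)
cv2.imwrite('pics/h5.png',np.hstack(I)[:,:,::-1])
```

```text
19 tip_a 0.92 [472.2 -79.9  20.2]
19 tip_a 0.67 [ 588.9 -234.4   20.4]
19 plate_a 0.59 [ 514.  -138.9   45.3]
19 plate_a 0.55 [ 541.1 -168.5   41.7]
19 rule_grip 0.66 [ 520.4 -140.2   45.6]
-0.27571789187161927 1.310341670107963
side 306 198
20 tip_a 0.84 [472.2 -75.5  18.7]
20 tip_a 0.65 [ 5.754e+02 -4.573e+02 -5.000e-01]
20 plate_a 0.97 [ 516.2 -144.3   47.8]
20 plate_a 0.55 [ 542.4 -169.6   48.6]
20 rule_grip 0.79 [ 522.3 -143.4   49.2]
-0.2784073829146222 1.3035396004969455
top 352 206
```

View pics/h5.png

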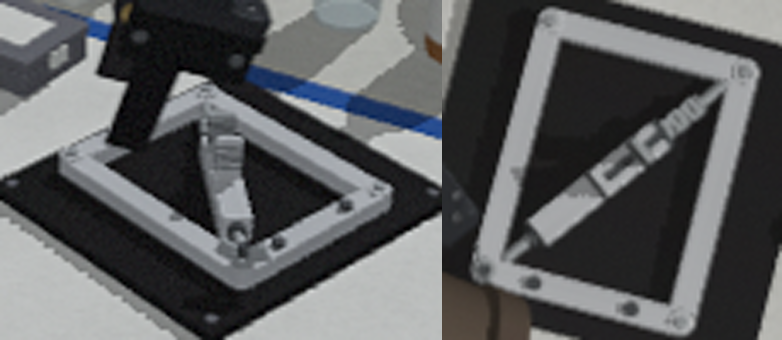

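The rule lies flat with its balls in the nut and opposite corners; the frame angles are unchanged. Now I re-grip for the other diagonal.

Run:
```python
from h import *
p,r,s=pose()
a=np.radians(18)
plan([gp((529,-155.3,105),-.914,0,a)+(4,),gp((529,-155.3,54),-.914,0,a)+(3,)])
```

```text
[[2.97, 2.08, 5.04], [-0.0, -0.1, -0.0]]
[[2.98, 2.08, 5.03], [-0.0, -0.1, -0.0]]
[[2.99, 2.08, 5.03], [-0.0, -0.1, -0.0]]
[[2.99, 2.08, 5.03], [-0.0, -0.1, -0.0]]
--
[[0.53, 1.62, 0.0], [0.0, -0.0, -0.0]]
[[0.53, 1.62, 0.0], [0.0, -0.0, -0.0]]
[[0.53, 1.62, 0.0], [0.0, -0.0, 0.0]]
--
```

Request:
apply_moves(
  increments=[
    [[3.0,2.0,5.0],[0,-0.1,0],9.5],
    [[3.0,2.0,5.0],[0,-0.1,0],9.5],
    [[3.0,2.0,5.0],[0,-0.1,0],9.5],
    [[2.6,1.7,4.4],[0,-0.1,0],9.5],
    [[0,0,0],[0,0,0],9.5],
  ],
)

```text
t: 20.02
eef_pos: [531.2, -154.6, 88.8]
tcp_rot: [-1.571, 0.315, -2.489]
ft_force: [0.0, -0.0, 0.9]
opening: 0.999
```

Run:
```python
from h import *
p,r,s=pose(); print(p)
a=np.radians(18)
plan([gp((529,-155.3,54.5),-.914,0,a)+(5,)])
```

```text
[ 531.19473237 -154.61487342   88.80311734]
[[0.25, 1.02, -0.02], [-0.0, -0.0, -0.0]]
[[0.25, 1.02, -0.02], [-0.0, -0.0, -0.0]]
[[0.25, 1.02, -0.02], [-0.0, -0.0, -0.0]]
[[0.25, 1.02, -0.02], [-0.0, -0.0, -0.0]]
[[0.25, 1.02, -0.02], [-0.0, -0.0, -0.0]]
--
```

Request:
apply_moves(
  increments=[
    [[0.25,1.1,0],[0,0,0],9.5],
    [[0.25,1.1,0],[0,0,0],9.5],
    [[0.25,1.0,0],[0,0,0],9.5],
    [[0.25,0.9,0],[0,0,0],9.5],
    [[0.2,0.7,0],[0,0,0],9.5],
  ],
)

```text
t: 20.65
eef_pos: [533.3, -150.4, 36.7]
tcp_rot: [-1.572, 0.314, -2.488]
ft_force: [0.3, -0.5, 0.4]
opening: 1.001
```

Request:
apply_moves(
  increments=[
    [[0,0.1,0],[0,0,0],6],
    [[0,0,0],[0,0,0],3],
    [[0,0,0],[0,0,0],0.5],
    [[0,0,0],[0,0,0],0.5],
    [[0,0,0],[0,0,0],0.5],
  ],
)

```text
t: 21.28
eef_pos: [533.9, -150.1, 36.1]
tcp_rot: [-1.571, 0.315, -2.487]
ft_force: [0.0, 0.5, -0.5]
opening: 0.527
```

Request:
apply_moves(
  increments=[
    [[0,0,0],[0,0,0],0.5],
    [[0,0,0],[0,0,0],0.5],
    [[0,0,0],[0,0,0],0.5],
    [[0,0,0],[0,0,0],0.5],
    [[0,0,0],[0,0,0],0.5],
  ],
)

```text
t: 21.9
eef_pos: [533.6, -150.0, 36.0]
tcp_rot: [-1.572, 0.315, -2.487]
ft_force: [-0.1, -0.6, -1.3]
opening: 0.141
```

Run:
```python
from h import *
p,r,s=pose(); g=p+r.apply([0,-18.8,0]); j=r.apply([0,0,1]); print(p,'grasp',g,'yaw',np.arctan2(j[1],j[0]),j[2],s['t'],s['ft_force'],s['opening'])
a=np.radians(18); q=s['joints']
W=[(p+[0,0,45],r,3),gp((528.6,-155,100),.3715,0,a)+(8,)]
for P,Q,n in W: x=ik(P,Q,q); q=x[0]; print(P.round(1),x)
plan(W)
```

```text
[ 533.58827894 -150.01012495   35.97583039] grasp [ 528.98170068 -153.56226667   53.85323865] yaw -0.9161802241963578 -0.0007334428413337951 21.9 [-0.06214282 -0.59803689 -1.26837196] 0.14134552583439075
[ 533.6 -150.    81. ] (array([-0.537,  0.541,  1.985,  0.563,  0.57 , -0.091]), np.float64(0.0))
[ 526.5 -149.6   82.1] (array([-0.498,  0.634,  1.752,  0.237,  1.012, -1.022]), np.float64(0.0))
[[-0.46, -1.43, -0.0], [0.0, 0.0, 0.0]]
[[-0.46, -1.43, -0.0], [0.0, 0.0, -0.0]]
[[-0.46, -1.43, -0.0], [0.0, 0.0, -0.0]]
--
[[0.06, -0.03, -0.06], [-2.8, -8.8, -0.0]]
[[0.05, -0.03, -0.07], [-2.8, -8.8, -0.0]]
[[0.04, -0.03, -0.08], [-2.8, -8.8, -0.0]]
[[0.03, -0.02, -0.08], [-2.8, -8.8, -0.0]]
[[0.01, -0.02, -0.09], [-2.8, -8.8, -0.0]]
[[-0.0, -0.02, -0.09], [-2.8, -8.8, -0.0]]
[[-0.01, -0.01, -0.09], [-2.8, -8.8, -0.0]]
[[-0.03, -0.01, -0.09], [-2.8, -8.8, -0.0]]
--
```

Request:
apply_moves(
  increments=[
    [[-0.4,-1.2,0],[0,0,0],0.5],
    [[-0.5,-1.4,0],[0,0,0],0.5],
    [[-0.5,-1.6,0],[0,0,0],0.5],
    [[-0.1,-0.5,0],[0,0,0],0.5],
    [[0.1,0,-0.1],[-2.8,-8.8,0],0.5],
  ],
)

```text
t: 22.52
eef_pos: [531.1, -149.4, 85.3]
tcp_rot: [-1.573, 0.314, -2.323]
ft_force: [0.3, -0.3, -3.2]
opening: 0.141
```

Request:
apply_moves(
  increments=[
    [[0.1,0,-0.1],[-2.8,-8.8,0],0.5],
    [[0,0,-0.1],[-2.8,-8.8,0],0.5],
    [[0,0,-0.1],[-2.8,-8.8,0],0.5],
    [[0,0,-0.1],[-2.8,-8.8,0],0.5],
    [[0,0,-0.1],[-2.8,-8.8,0],0.5],
  ],
)

```text
t: 23.15
eef_pos: [524.7, -148.3, 82.5]
tcp_rot: [-1.569, 0.316, -1.49]
ft_force: [-0.7, -0.0, -2.9]
opening: 0.143
```

Run:
```python
from h import *
p,r,s=pose(); g=p+r.apply([0,-18.8,0]); j=r.apply([0,0,1]); print(p,'grasp',g,'yaw',np.arctan2(j[1],j[0]),j[2],s['t'],s['ft_force'],s['opening'])
a=np.radians(18)
plan([gp((528.2,-153.9,100),.3715,0,a)+(3,)])
```

```text
[ 524.71120441 -148.30450185   82.4987272 ] grasp [ 525.15235493 -154.12729971  100.36882545] yaw 0.0804565496105789 0.0015810469207750977 23.15 [-7.29204610e-01 -6.51524604e-04 -2.94228085e+00] 0.14324606266183354
[[0.01, 0.01, 0.05], [-1.8, -5.3, -0.0]]
[[0.02, 0.01, 0.04], [-1.8, -5.3, -0.0]]
[[0.02, 0.01, 0.04], [-1.8, -5.3, -0.0]]
--
```

Request:
apply_moves(
  increments=[
    [[0,0,0.1],[-1.8,-5.3,0],0.5],
    [[0,0,0.05],[-1.8,-5.3,0],0.5],
    [[0,0,0.05],[-1.6,-4.7,0],0.5],
    [[0.3,1.0,0],[0,0,0],0.5],
    [[0,0,0],[0,0,0],0.5],
  ],
)

```text
t: 23.78
eef_pos: [526.1, -147.2, 68.2]
tcp_rot: [-1.574, 0.319, -1.2]
ft_force: [-0.1, 0.1, -1.7]
opening: 0.143
```

Run:
```python
from h import *
p,r,s=pose(); g=p+r.apply([0,-18.8,0]); j=r.apply([0,0,1]); print(p,'grasp',g,'yaw',np.arctan2(j[1],j[0]),j[2],s['t'],s['ft_force'],s['opening'])
a=np.radians(18)
plan([gp((528.2,-153.9,59),.3715,0,a)+(4,)])
```

```text
[ 526.12015629 -147.20654754   68.15676661] grasp [ 528.30738387 -152.68490282   86.00735929] yaw 0.3714736734580226 -0.0027708588199863993 23.775 [-0.11241132  0.10821804 -1.69242635] 0.14255161693549773
[[0.24, 0.63, -0.01], [0.0, -0.0, -0.1]]
[[0.24, 0.63, -0.01], [0.0, -0.0, -0.1]]
[[0.24, 0.63, -0.01], [0.0, -0.0, -0.1]]
[[0.24, 0.63, -0.01], [0.0, -0.0, -0.1]]
--
```

Request:
apply_moves(
  increments=[
    [[0.25,0.65,0],[0,0,-0.1],0.5],
    [[0.25,0.65,0],[0,0,-0.1],0.5],
    [[0.25,0.65,0],[0,0,-0.1],0.5],
    [[0.2,0.5,0],[0,0,0],0.5],
    [[0,0,0],[0,0,0],0.5],
  ],
)

```text
t: 24.4
eef_pos: [526.2, -148.8, 39.6]
tcp_rot: [-1.574, 0.314, -1.203]
ft_force: [0.1, 0.4, -3.1]
opening: 0.142
```

Run:
```python
from h import *
p,r,s=pose(); g=p+r.apply([0,-18.8,0]); j=r.apply([0,0,1]); print(p,'grasp',g,'yaw',np.arctan2(j[1],j[0]),j[2],s['t'],s['ft_force'],s['opening'])
a=np.radians(18)
plan([gp((528.2,-153.9,53.5),.3715,0,a)+(4,)])
```

```text
[ 526.15143272 -148.76204462   39.55511267] grasp [ 528.29726763 -154.16179421   57.43465676] yaw 0.3683547543060118 -0.003218582580895857 24.4 [ 0.11991281  0.37603741 -3.12385594] 0.14173708308556124
[[0.02, 0.1, 0.0], [0.0, -0.1, -0.0]]
[[0.02, 0.1, 0.0], [0.0, -0.1, -0.0]]
[[0.02, 0.1, 0.0], [0.0, -0.1, -0.0]]
[[0.02, 0.1, 0.0], [0.0, -0.1, -0.0]]
--
```

Request:
apply_moves(
  increments=[
    [[0,0.15,0],[0.1,-0.1,0],0.5],
    [[0,0.15,0],[0.1,-0.1,0],0.5],
    [[0.03,0.1,0],[0,0,0],0.5],
    [[0.03,0.1,0],[0,0,0],0.5],
    [[0,0,0],[0,0,0],0.5],
  ],
)

```text
t: 25.02
eef_pos: [526.1, -148.0, 36.1]
tcp_rot: [-1.568, 0.313, -1.199]
ft_force: [0.1, 1.2, -3.4]
opening: 0.144
```

Request:
apply_moves(
  increments=[
    [[0.03,0.1,0],[0,0,0],0.5],
    [[0.03,0.05,0],[0,0,0],0.5],
    [[0,0,0],[0,0,0],0.5],
    [[0,0,0],[0,0,0],0.5],
    [[0,0,0],[0,0,0],0.5],
  ],
)

```text
t: 25.65
eef_pos: [526.2, -148.0, 35.8]
tcp_rot: [-1.567, 0.314, -1.199]
ft_force: [-0.5, 0.5, 1.5]
opening: 0.141
```

Contact (+1.5 N). I release in steps and rise.

Request:
apply_moves(
  increments=[
    [[0,0,0],[0,0,0],2.0],
    [[0,0,0],[0,0,0],2.6],
    [[0,0,0],[0,0,0],3.2],
    [[0,0,0],[0,0,0],3.8],
    [[0,0,0],[0,0,0],4.5],
  ],
)

```text
t: 26.28
eef_pos: [526.5, -148.0, 35.8]
tcp_rot: [-1.567, 0.313, -1.199]
ft_force: [0.3, 0.1, 0.5]
opening: 0.444
```

Request:
apply_moves(
  increments=[
    [[0,0,0],[0,0,0],5.5],
    [[0,0,0],[0,0,0],6.5],
    [[0,0,0],[0,0,0],6.5],
    [[-0.6,-2,0],[0,0,0],6.5],
    [[-0.9,-3,0],[0,0,0],7],
  ],
)

```text
t: 26.9
eef_pos: [525.8, -148.8, 87.2]
tcp_rot: [-1.57, 0.316, -1.2]
ft_force: [0.6, -0.1, -0.2]
opening: 0.725
```

Run:
```python
from h import *
p,r,s=pose(); print(p,r.as_euler('xyz'),s['t'],s['opening'],s['joints'])
P=np.array([480,65,205.]); print(ik(P,r,s['joints'])); plan([(P,r,5)])
```

```text
[ 525.80984724 -148.75239982   87.17255182] [-1.56989264  0.3164293  -1.1996101 ] 26.9 0.7251640578167966 [-0.49835623  0.62658256  1.75060872  0.23840642  1.02181565 -1.02055378]
(array([-0.157,  0.357,  1.864,  0.307,  1.103, -0.692]), np.float64(0.0))
[[-4.84, -0.9, 0.7], [0.0, 0.0, 0.0]]
[[-4.84, -0.9, 0.7], [0.0, 0.0, 0.0]]
[[-4.84, -0.9, 0.7], [0.0, 0.0, 0.0]]
[[-4.84, -0.9, 0.7], [0.0, 0.0, 0.0]]
[[-4.84, -0.9, 0.7], [0.0, 0.0, 0.0]]
--
```

Request:
apply_moves(
  increments=[
    [[-4.8,-0.9,0.7],[0,0,0],7],
    [[-4.8,-0.9,0.7],[0,0,0],7],
    [[-4.8,-0.9,0.7],[0,0,0],7],
    [[-4.8,-0.9,0.7],[0,0,0],7],
    [[-4.8,-0.9,0.7],[0,0,0],7],
  ],
)

```text
t: 27.52
eef_pos: [480.3, 66.9, 208.5]
tcp_rot: [-1.568, 0.315, -1.204]
ft_force: [0.2, 0.3, -0.7]
opening: 0.736
```

Run:
```python
from h import *
I=[]
for c in('side','top'):
    q=read_camera(c); save(q,c+'6'); marks(q,['tip_a','plate_a','rule_grip'])
    o,l=lean(q,C0,verbose=False); print(np.mean([o['L','in'],o['R','in'],o['L','out'],o['R','out']]),np.mean([o['near','in'],o['far','in'],o['far','out']]))
    m=proj(q,[[528,-155,24]])[0].astype(int); x0,y0=m[0]-50,m[1]-50
    if c=='side': x0,y0=m[0]-65,m[1]-50; 
    w=130 if c=='side' else 100
    I.append(cv2.resize(q['img'][y0:y0+100,x0:x0+w],None,fx=3.4,fy=3.4,interpolation=cv2.INTER_CUBIC)); print(c,x0,y0)
cv2.imwrite('pics/h6.png',np.hstack(I)[:,:,::-1])
```

```text
21 tip_a 0.57 [ 440.8 -195.8   15.6]
21 tip_a 0.54 [ 620.6 -119.7   20.3]
21 plate_a 0.55 [ 544.  -147.7   42.9]
-0.2742464790866912 1.300722319724713
side 306 198
22 tip_a 0.96 [ 441.  -188.4   19.2]
22 tip_a 0.43 [ 623.1 -115.2   18.7]
22 plate_a 0.69 [ 514.4 -163.4   48.2]
22 plate_a 0.45 [ 547.7 -148.6   47.9]
22 rule_grip 0.93 [ 519.1 -158.7   48.7]
-0.2971973955303637 1.3016190417119085
top 352 206
```

View pics/h6.png

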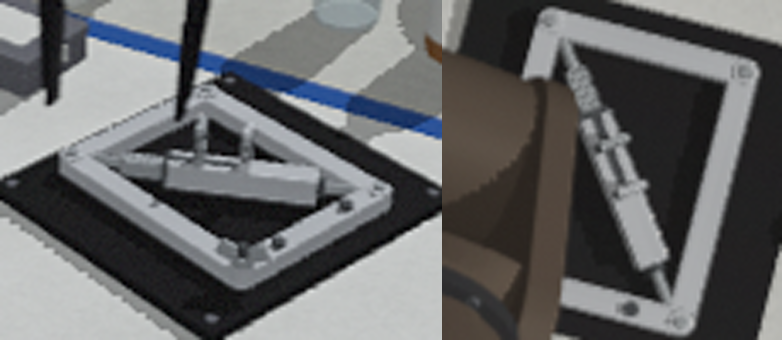

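The rule is now in the base and side corners, flat, and the frame is undisturbed. I compute the two readings from the plate gaps and plan the re-grip.

Run:
```python
from h import *
q=read_camera('top')
for f,(A,B) in {'top5':((468.2,-76),(589.2,-234)),'top6':((436.8,-190.6),(620.1,-119.2))}.items():
    g=cv2.imread(f'pics/{f}.png',0).astype(np.float32); A,B=np.array(A,float),np.array(B,float); d=(B-A)/np.linalg.norm(B-A); n=np.array([-d[1],d[0]]); m=(A+B)/2
    s=np.arange(-40,40,2.)
    v=0
    for o in(-9,-7.5,7.5,9):   # beyond sleeve's half width is 11; plates at their top z=62
        w=np.c_[m+s[:,None]*d+o*n,np.full(len(s),62.)]; uv=proj(q,w).astype(np.float32)
        v=v+cv2.remap(g,uv[:,0].copy(),uv[:,1].copy(),cv2.INTER_LINEAR).ravel()/4
    print(f,dict(zip(s.astype(int).tolist(),v.astype(int).tolist())))
plan([gp((528.6,-155,105),.3715,0,np.radians(18))+(4,)])
```

```text
top5 {-40: 144, -38: 137, -36: 138, -34: 139, -32: 141, -30: 142, -28: 140, -26: 134, -24: 114, -22: 72, -20: 89, -18: 140, -16: 158, -14: 157, -12: 158, -10: 154, -8: 141, -6: 144, -4: 141, -2: 141, 0: 138, 2: 138, 4: 137, 6: 132, 8: 131, 10: 119, 12: 81, 14: 69, 16: 100, 18: 126, 20: 135, 22: 147, 24: 161, 26: 158, 28: 157, 30: 155, 32: 143, 34: 109, 36: 75, 38: 60}
top6 {-40: 128, -38: 135, -36: 126, -34: 124, -32: 123, -30: 120, -28: 125, -26: 130, -24: 129, -22: 124, -20: 124, -18: 137, -16: 140, -14: 126, -12: 105, -10: 102, -8: 108, -6: 118, -4: 121, -2: 124, 0: 129, 2: 125, 4: 124, 6: 121, 8: 120, 10: 118, 12: 120, 14: 105, 16: 110, 18: 110, 20: 110, 22: 102, 24: 107, 26: 113, 28: 123, 30: 127, 32: 124, 34: 125, 36: 124, 38: 90}
[[6.08, 1.17, -0.85], [-0.0, -0.1, -0.0]]
[[6.07, 1.17, -0.86], [-0.0, -0.1, -0.0]]
[[6.07, 1.17, -0.87], [-0.0, -0.1, -0.0]]
[[6.07, 1.18, -0.88], [-0.0, -0.1, -0.0]]
--
```

Plate gaps read about 34.8 mm against 33 mm, so the diagonals are about 201 and 199.5 mm. That agrees with the edge-fit lean, so no adjustment should be needed. Re-gripping now.

Request:
apply_moves(
  increments=[
    [[6.0,1.1,-0.8],[0,-0.1,0],9.5],
    [[6.0,1.1,-0.8],[0,-0.1,0],9.5],
    [[6.0,1.1,-0.9],[0,-0.1,0],9.5],
    [[5.0,1.0,-0.8],[0,-0.1,0],9.5],
    [[0,0,0],[0,0,0],9.5],
  ],
)

```text
t: 28.6
eef_pos: [525.0, -146.7, 89.5]
tcp_rot: [-1.567, 0.317, -1.201]
ft_force: [-0.2, 0.1, -0.7]
opening: 0.996
```

Run:
```python
from h import *
p,r,s=pose(); print(p)
plan([gp((528.6,-155,54.),.3715,0,np.radians(18))+(5,)])
```

```text
[ 525.02790156 -146.74960475   89.49798838]
[[0.39, 0.99, 0.0], [-0.0, -0.0, -0.0]]
[[0.39, 0.99, 0.0], [-0.0, -0.0, -0.0]]
[[0.39, 0.99, 0.0], [-0.0, -0.0, -0.0]]
[[0.39, 1.0, 0.01], [-0.0, -0.0, -0.0]]
[[0.39, 1.0, 0.01], [-0.0, -0.0, -0.0]]
--
```

Request:
apply_moves(
  increments=[
    [[0.4,1.0,0],[0,0,0],9.5],
    [[0.4,1.0,0],[0,0,0],9.5],
    [[0.4,1.0,0],[0,0,0],9.5],
    [[0.4,1.0,0],[0,0,0],9.5],
    [[0.4,0.8,0],[0,0,0],9.5],
  ],
)

```text
t: 29.22
eef_pos: [526.5, -148.6, 35.2]
tcp_rot: [-1.567, 0.317, -1.199]
ft_force: [0.3, 0.4, -0.5]
opening: 1.0
```

Request:
apply_moves(
  increments=[
    [[0.05,0.1,0],[0,0,0],6],
    [[0,0,0],[0,0,0],3],
    [[0,0,0],[0,0,0],0.5],
    [[0,0,0],[0,0,0],0.5],
    [[0,0,0],[0,0,0],0.5],
  ],
)

```text
t: 29.85
eef_pos: [526.8, -148.7, 34.3]
tcp_rot: [-1.566, 0.317, -1.199]
ft_force: [-0.5, -0.9, 0.4]
opening: 0.531
```

Request:
apply_moves(
  increments=[
    [[0,0,0],[0,0,0],0.5],
    [[0,0,0],[0,0,0],0.5],
    [[0,0,0],[0,0,0],0.5],
    [[0,0,0],[0,0,0],0.5],
    [[0,0,0],[0,0,0],0.5],
  ],
)

```text
t: 30.48
eef_pos: [526.4, -148.8, 34.3]
tcp_rot: [-1.567, 0.317, -1.199]
ft_force: [-0.9, -1.2, 0.7]
opening: 0.145
```

Run:
```python
from h import *
p,r,s=pose(); g=p+r.apply([0,-18.8,0]); j=r.apply([0,0,1]); print(p,'grasp',g,'yaw',np.arctan2(j[1],j[0]),j[2],s['t'],s['ft_force'],s['opening'])
a=np.radians(18); q=s['joints']
W=[(p+[0,0,80],r,5),gp((570,50,200),.35,.1,a)+(6,),gp(bed(0,0,140),.345,np.pi/6,a)+(8,)]
for P,Q,n in W: x=ik(P,Q,q); q=x[0]; print(P.round(1),x)
for z in (110,80,60,44): P,Q=gp(bed(0,0,z),.345,np.pi/6,a); x=ik(P,Q,q); q=x[0]; print(z,x)
plan(W)
```

```text
[ 526.36674747 -148.75434196   34.32147261] grasp [ 528.4291598  -154.24399043   52.18344941] yaw 0.37080172357700136 0.0037509268321249123 30.475 [-0.85351611 -1.16684248  0.66252656] 0.14490972953103615
[ 526.4 -148.8  114.3] (array([-0.499,  0.59 ,  1.732,  0.234,  1.075, -1.009]), np.float64(0.0))
[569.7  56.1 182.2] (array([-0.17 ,  0.473,  1.737,  0.375,  1.039, -0.745]), np.float64(0.0))
[489.3 296.8 183.8] (array([ 0.261,  0.34 ,  2.102,  1.077,  0.406, -1.118]), np.float64(0.0))
110 (array([ 0.264,  0.404,  2.095,  1.2  ,  0.381, -1.249]), np.float64(0.0))
80 (array([ 0.267,  0.467,  2.083,  1.326,  0.364, -1.381]), np.float64(0.0))
60 (array([ 0.268,  0.508,  2.072,  1.408,  0.357, -1.468]), np.float64(0.0))
44 (array([ 0.27 ,  0.541,  2.063,  1.471,  0.353, -1.534]), np.float64(0.0))
[[-0.5, -1.52, 0.01], [0.0, 0.0, 0.0]]
[[-0.5, -1.52, 0.01], [0.0, 0.0, 0.0]]
[[-0.5, -1.52, 0.01], [0.0, 0.0, 0.0]]
[[-0.5, -1.52, 0.01], [0.0, 0.0, 0.0]]
[[-0.5, -1.52, 0.01], [0.0, 0.0, 0.0]]
--
[[-3.13, -0.16, 1.91], [0.9, -0.1, -0.0]]
[[-3.12, -0.13, 1.92], [0.9, -0.1, -0.0]]
[[-3.12, -0.1, 1.93], [0.9, -0.1, -0.0]]
[[-3.12, -0.07, 1.94], [0.9, -0.1, -0.0]]
[[-3.11, -0.04, 1.94], [0.9, -0.1, -0.0]]
[[-3.11, -0.01, 1.95], [0.9, -0.1, -0.0]]
--
[[-3.02, 0.97, 0.09], [2.9, -0.9, -0.0]]
[[-3.02, 0.97, 0.09], [2.9, -0.9, -0.0]]
[[-3.02, 0.98, 0.09], [2.9, -0.9, -0.0]]
[[-3.02, 0.98, 0.08], [2.9, -0.9, -0.0]]
[[-3.01, 0.99, 0.08], [2.9, -0.9, -0.0]]
[[-3.01, 0.99, 0.08], [2.9, -0.9, -0.0]]
[[-3.01, 0.99, 0.08], [2.9, -0.9, -0.0]]
[[-3.01, 1.0, 0.07], [2.9, -0.9, -0.0]]
--
```

Gripped at 14 mm again. I lift and carry it back.

Request:
apply_moves(
  increments=[
    [[-0.3,-1.0,0],[0,0,0],0.5],
    [[-0.5,-1.5,0],[0,0,0],0.5],
    [[-0.5,-1.5,0],[0,0,0],0.5],
    [[-0.6,-1.8,0],[0,0,0],0.5],
    [[-0.6,-1.8,0],[0,0,0],0.5],
  ],
)

```text
t: 31.1
eef_pos: [526.3, -148.7, 119.3]
tcp_rot: [-1.567, 0.317, -1.199]
ft_force: [-0.6, -0.7, -3.0]
opening: 0.141
```

Request:
apply_moves(
  increments=[
    [[-3.1,-0.2,1.9],[0.9,0,0],0.5],
    [[-3.1,-0.1,1.9],[0.9,0,0],0.5],
    [[-3.1,-0.1,1.9],[0.9,0,0],0.5],
    [[-3.1,-0.1,1.9],[0.9,0,0],0.5],
    [[-3.1,0,1.9],[0.9,0,0],0.5],
  ],
)

```text
t: 31.72
eef_pos: [563.3, 23.4, 184.0]
tcp_rot: [-1.48, 0.312, -1.2]
ft_force: [0.2, 0.1, -2.0]
opening: 0.143
```

Run:
```python
from h import *
p,r,s=pose(); print(p,s['t'],s['opening'],s['ft_force'])
r0=R.from_euler('xyz',[-1.028,.269,-1.066]); g0=np.array([532.31,311.57,98.93])-r0.apply([0,18.8,0])
print('pickup grasp in bed',R.from_euler('ZYX',[.345,-np.pi/6,0]).inv().apply(g0-np.array([548.7,312,78])),r0.apply([0,0,1]))
a=np.radians(18)
plan([gp(bed(0,0,130),.345,np.pi/6,a)+(9,)])
```

```text
[563.33637543  23.41121354 184.03209181] 31.725 0.14276214585152508 [ 0.24287212  0.11940505 -2.01269604]
pickup grasp in bed [-2.97237902 -0.63054948 43.80367708] [0.81585937 0.29396069 0.49795643]
[[-2.95, 1.09, 0.29], [2.6, -0.9, 0.0]]
[[-2.94, 1.1, 0.29], [2.6, -0.9, 0.0]]
[[-2.94, 1.11, 0.28], [2.6, -0.9, 0.0]]
[[-2.93, 1.13, 0.27], [2.6, -0.9, 0.0]]
[[-2.93, 1.14, 0.26], [2.6, -0.9, 0.0]]
[[-2.92, 1.15, 0.26], [2.6, -0.9, 0.0]]
[[-2.92, 1.16, 0.25], [2.6, -0.9, 0.0]]
[[-2.92, 1.18, 0.24], [2.6, -0.9, 0.0]]
[[-2.91, 1.19, 0.23], [2.6, -0.9, 0.0]]
--
```

Request:
apply_moves(
  increments=[
    [[-2.9,1.0,0.3],[2.6,-0.9,0],0.5],
    [[-2.9,1.0,0.3],[2.6,-0.9,0],0.5],
    [[-2.9,1.0,0.3],[2.6,-0.9,0],0.5],
    [[-2.9,1.1,0.3],[2.6,-0.9,0],0.5],
    [[-2.9,1.1,0.3],[2.6,-0.9,0],0.5],
  ],
)

```text
t: 32.35
eef_pos: [525.2, 179.4, 188.8]
tcp_rot: [-1.214, 0.292, -1.113]
ft_force: [0.7, 0.1, -2.8]
opening: 0.139
```

Run:
```python
from h import *
p,r,s=pose(); print(p,s['t'],s['opening'],s['joints'])
a=np.radians(18)
plan([gp(bed(0,0,130),.345,np.pi/6,a)+(5,)])
```

```text
[525.15011055 179.39583996 188.79587445] 32.35 0.1388471025540988 [ 0.01227459  0.35597263  1.9730974   0.65283765  0.7051445  -0.87470194]
[[-2.23, 1.07, 0.13], [2.0, -0.6, 0.0]]
[[-2.23, 1.07, 0.11], [2.0, -0.6, 0.0]]
[[-2.23, 1.08, 0.1], [2.0, -0.6, 0.0]]
[[-2.23, 1.08, 0.08], [2.0, -0.6, 0.0]]
[[-2.23, 1.08, 0.07], [2.0, -0.6, 0.0]]
--
```

Request:
apply_moves(
  increments=[
    [[-2.2,1.0,0.1],[2,-0.6,0],0.5],
    [[-2.2,1.0,0.1],[2,-0.6,0],0.5],
    [[-2.2,1.0,0.1],[2,-0.6,0],0.5],
    [[-2.0,1.0,0.1],[2,-0.6,0],0.5],
    [[-1.5,0.8,0],[2,-0.6,0],0.5],
  ],
)

```text
t: 32.98
eef_pos: [493.7, 292.2, 183.1]
tcp_rot: [-1.012, 0.269, -1.056]
ft_force: [0.3, 0.2, -2.4]
opening: 0.146
```

Run:
```python
from h import *
p,r,s=pose(); print(p,s['t'],s['opening'],s['joints'])
a=np.radians(18)
plan([gp(bed(0.5,0.3,90),.345,np.pi/6,a)+(4,)])
```

```text
[493.68733795 292.23036192 183.05707613] 32.975 0.1456544597989271 [ 0.24589496  0.34418662  2.10473003  1.11682322  0.40987756 -1.17723388]
[[0.23, 1.19, -0.05], [-0.2, 0.1, -0.0]]
[[0.23, 1.19, -0.05], [-0.2, 0.1, -0.0]]
[[0.23, 1.19, -0.04], [-0.2, 0.1, -0.0]]
[[0.23, 1.19, -0.04], [-0.2, 0.1, -0.0]]
--
```

Request:
apply_moves(
  increments=[
    [[0.2,1.1,0],[-0.2,0.1,0],0.5],
    [[0.2,1.1,0],[-0.2,0.1,0],0.5],
    [[0.2,1.1,0],[-0.2,0.1,0],0.5],
    [[0.2,1.0,0],[-0.2,0.1,0],0.5],
    [[0,0,0],[0,0,0],0.5],
  ],
)

```text
t: 33.6
eef_pos: [514.3, 306.1, 144.6]
tcp_rot: [-1.027, 0.275, -1.062]
ft_force: [-0.1, -0.0, -2.4]
opening: 0.143
```

Run:
```python
from h import *
p,r,s=pose(); print(p,s['t'],s['opening'],s['ft_force'])
a=np.radians(18)
plan([gp(bed(0.5,0.3,52),.345,np.pi/6,a)+(4,)])
I=[]
g=p+r.apply([0,-18.8,0]); j=r.apply([0,0,1]); n=-rule_R(.345,np.pi/6).apply([0,1,0])
for c in('side','top'):
    q=read_camera(c); uv=proj(q,[g-86*j-32*n,g+86*j-32*n,bed(114,0,17),bed(-114,0,17)]); m=proj(q,[bed(0,0,20)])[0].astype(int); x0,y0=m[0]-75,m[1]-75
    im=cv2.resize(q['img'][y0:y0+140,x0:x0+130],None,fx=3,fy=3,interpolation=cv2.INTER_CUBIC)
    for a in uv: cv2.circle(im,tuple(int(t) for t in (a-[x0,y0]+.5)*3),4,(255,0,0),1)
    I.append(im)
cv2.imwrite('pics/h7.png',np.hstack(I)[:,:,::-1])
```

```text
[514.31834312 306.05918932 144.56696846] 33.6 0.1432175181355648 [-0.05080481 -0.02235682 -2.41073673]
[[0.32, 0.97, -0.07], [0.0, 0.0, -0.1]]
[[0.32, 0.97, -0.07], [0.0, 0.0, -0.1]]
[[0.32, 0.97, -0.07], [0.0, 0.0, -0.1]]
[[0.31, 0.97, -0.07], [0.0, 0.0, -0.1]]
--
```

View pics/h7.png

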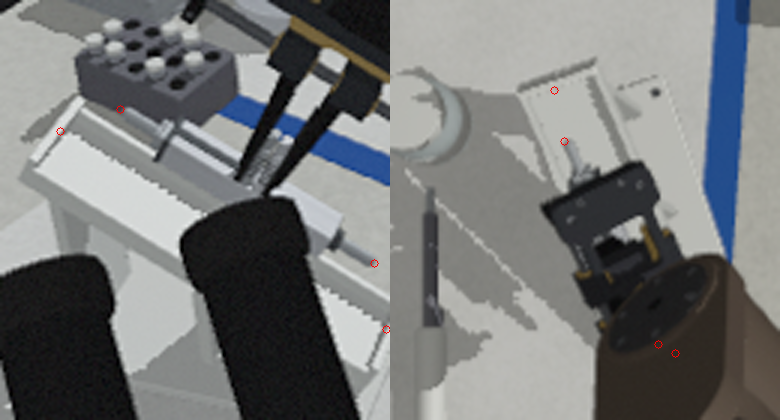

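The squeezed rule hangs in line with the channel, with the predicted ball tips on the visible rods. The upper stop sits about 2–3 mm further uphill than my model. I descend with a small uphill bias.

Request:
apply_moves(
  increments=[
    [[0.35,1.0,0],[0,0,-0.1],0.5],
    [[0.35,1.0,0],[0,0,-0.1],0.5],
    [[0.35,1.0,0],[0,0,-0.1],0.5],
    [[0.3,0.9,0],[0,0,-0.1],0.5],
    [[0,0,0],[0,0,0],0.5],
  ],
)

```text
t: 34.33
eef_pos: [534.5, 312.1, 110.6]
tcp_rot: [-1.025, 0.268, -1.065]
ft_force: [0.5, -0.3, -2.4]
opening: 0.142
```

Run:
```python
from h import *
p,r,s=pose(); g=p+r.apply([0,-18.8,0]); B=R.from_euler('ZYX',[.345,-np.pi/6,0]).inv()
print(p,s['t'],s['opening'],s['ft_force'],'bed',B.apply(g-[548.7,312,78]),'jaw in bed',B.apply(r.apply([0,0,1])))
a=np.radians(18)
plan([gp(bed(1.5,-.5,43.5),.345,np.pi/6,a)+(2,)])
```

```text
[534.47658431 312.05088425 110.635135  ] 34.325 0.14150541003879225 [ 0.5257318  -0.29710728 -2.35964181] bed [ 4.73002549 -0.89843189 52.84386319] jaw in bed [0.9999985  0.0013909  0.00103012]
[[0.12, 0.45, -0.16], [-0.0, 0.0, 0.1]]
[[0.12, 0.45, -0.16], [-0.0, 0.0, 0.1]]
--
```

Request:
apply_moves(
  increments=[
    [[0.12,0.45,-0.15],[0,0,0],0.5],
    [[0.12,0.45,-0.15],[0,0,0],0.5],
    [[0.03,0.1,0],[0,0,0],0.5],
    [[0,0,0],[0,0,0],0.5],
    [[0,0,0],[0,0,0],0.5],
  ],
)

```text
t: 34.95
eef_pos: [536.7, 313.4, 100.7]
tcp_rot: [-1.023, 0.267, -1.065]
ft_force: [0.5, -0.3, -2.4]
opening: 0.143
```

Run:
```python
from h import *
p,r,s=pose(); g=p+r.apply([0,-18.8,0]); B=R.from_euler('ZYX',[.345,-np.pi/6,0]).inv()
print(p,s['t'],s['opening'],s['ft_force'],'bed',B.apply(g-[548.7,312,78]),'F bed',B.apply(s['ft_force']))
```

```text
[536.74325012 313.39120941 100.68813653] 34.95 0.14295474185602772 [ 0.54568299 -0.34489756 -2.44377167] bed [ 1.97323842 -0.40426809 42.93608835] F bed [-0.87817277 -0.5091228  -2.31481118]
```

Request:
apply_moves(
  increments=[
    [[0.03,0.1,0],[0,0,0],0.5],
    [[0.02,0.05,0],[0,0,0],0.5],
    [[0,0,0],[0,0,0],0.5],
    [[0,0,0],[0,0,0],0.5],
    [[0,0,0],[0,0,0],0.5],
  ],
)

```text
t: 35.58
eef_pos: [537.3, 313.6, 100.0]
tcp_rot: [-1.022, 0.267, -1.064]
ft_force: [-0.2, -0.5, -1.7]
opening: 0.138
```

Run:
```python
from h import *
p,r,s=pose(); g=p+r.apply([0,-18.8,0]); B=R.from_euler('ZYX',[.345,-np.pi/6,0]).inv()
print(p,s['t'],s['opening'],s['ft_force'],'bed',B.apply(g-[548.7,312,78]),'F bed',B.apply(s['ft_force']))
```

```text
[537.3064019  313.59052131 100.03438497] 35.575 0.1383965105648154 [-0.20081823 -0.47929954 -1.7470723 ] bed [ 2.14747514 -0.41178232 42.06970887] F bed [-1.17758261 -0.38314097 -1.33746769]
```

Request:
apply_moves(
  increments=[
    [[0.03,0.08,0],[0,0,0],0.5],
    [[0,0,0],[0,0,0],0.5],
    [[0,0,0],[0,0,0],2.0],
    [[0,0,0],[0,0,0],2.6],
    [[0,0,0],[0,0,0],3.2],
  ],
)

```text
t: 36.2
eef_pos: [537.9, 313.9, 100.4]
tcp_rot: [-1.02, 0.268, -1.063]
ft_force: [0.1, 0.1, 0.5]
opening: 0.312
```

Request:
apply_moves(
  increments=[
    [[0,0,0],[0,0,0],4.0],
    [[0,0,0],[0,0,0],5.0],
    [[0,0,0],[0,0,0],6.0],
    [[0,0,0],[0,0,0],7.0],
    [[0,0,0],[0,0,0],8.0],
  ],
)

```text
t: 36.83
eef_pos: [538.0, 314.0, 100.6]
tcp_rot: [-1.02, 0.268, -1.063]
ft_force: [0.6, -0.1, -0.3]
opening: 0.783
```

Request:
apply_moves(
  increments=[
    [[0,0,0],[0,0,0],8.5],
    [[0,0,0],[0,0,0],8.5],
    [[0,0,0],[0,0,0],8.5],
    [[-0.3,-1.0,0],[0,0,0],8.5],
    [[-0.5,-1.5,0],[0,0,0],8.5],
  ],
)

```text
t: 37.45
eef_pos: [525.3, 309.3, 122.7]
tcp_rot: [-1.022, 0.268, -1.064]
ft_force: [-0.9, -0.3, -0.4]
opening: 0.892
```

Request:
apply_moves(
  increments=[
    [[-0.6,-2,0],[0,0,0],8.5],
    [[-0.9,-3,0],[0,0,0],8.5],
    [[-0.9,-3,0],[0,0,0],8.5],
    [[-0.6,-2,0],[0,0,0],8.5],
    [[0,0,0],[0,0,0],8.5],
  ],
)

```text
t: 38.08
eef_pos: [474.9, 288.7, 216.1]
tcp_rot: [-1.021, 0.267, -1.064]
ft_force: [-0.1, -0.4, 0.5]
opening: 0.894
```

Run:
```python
from h import *
p,r,s=pose(); print(p,s['joints'],s['opening'],s['t'])
a=np.radians(18)
W=[(p+[-10,-60,40],r,3),((545,30,230),rule_R(.1,0.1),9)]
q=s['joints']
for P,Q,n in W: x=ik(P,Q,q); q=x[0]; print(P,x)
plan(W)
```

```text
[474.85309382 288.67047889 216.11157021] [ 0.25238232  0.26344344  2.1022678   0.93946963  0.44792914 -0.9761304 ] 0.8944932415229202 38.075
[464.85309382 228.67047889 256.11157021] (array([ 0.107,  0.157,  2.11 ,  0.826,  0.593, -0.959]), np.float64(0.0))
(545, 30, 230) (array([-0.075,  0.325,  1.799,  0.022,  0.92 , -0.187]), np.float64(0.0))
[[1.18, -2.11, -0.19], [0.0, 0.0, 0.0]]
[[1.18, -2.11, -0.19], [0.0, 0.0, 0.0]]
[[1.18, -2.11, -0.19], [0.0, 0.0, 0.0]]
--
[[2.35, -0.45, -0.07], [-2.5, 1.9, -2.4]]
[[2.37, -0.34, -0.01], [-2.5, 1.9, -2.4]]
[[2.38, -0.25, 0.06], [-2.5, 1.9, -2.4]]
[[2.39, -0.15, 0.13], [-2.5, 1.9, -2.4]]
[[2.39, -0.05, 0.21], [-2.5, 1.9, -2.4]]
[[2.38, 0.04, 0.29], [-2.5, 1.9, -2.4]]
[[2.37, 0.12, 0.37], [-2.5, 1.9, -2.4]]
[[2.35, 0.21, 0.45], [-2.5, 1.9, -2.4]]
[[2.32, 0.28, 0.54], [-2.5, 1.9, -2.4]]
--
```

Clear of the rule. I move to mid-bench so both the frame and rest can be seen.

Request:
apply_moves(
  increments=[
    [[1.2,-2.1,-0.2],[0,0,0],8.5],
    [[1.2,-2.1,-0.2],[0,0,0],8.5],
    [[1.2,-2.1,-0.2],[0,0,0],8.5],
    [[2.3,-0.4,0],[-2.5,1.9,-2.4],8.5],
    [[2.3,-0.3,0],[-2.5,1.9,-2.4],8.5],
  ],
)

```text
t: 38.7
eef_pos: [483.9, 184.0, 246.6]
tcp_rot: [-1.139, 0.226, -1.166]
ft_force: [-0.7, 0.4, -0.6]
opening: 0.898
```

Request:
apply_moves(
  increments=[
    [[2.4,-0.2,0],[-2.5,1.9,-2.4],8.5],
    [[2.4,-0.1,0.1],[-2.5,1.9,-2.4],8.5],
    [[2.4,0,0.2],[-2.5,1.9,-2.4],8.5],
    [[2.4,0,0.3],[-2.5,1.9,-2.4],8.5],
    [[0,0,0],[0,0,0],8.5],
  ],
)

```text
t: 39.33
eef_pos: [522.2, 93.3, 227.9]
tcp_rot: [-1.355, 0.112, -1.352]
ft_force: [0.8, 0.7, -0.2]
opening: 0.891
```

Run:
```python
from h import *
p,r,s=pose(); print(p,s['t'],s['qvel'].round(3))
I=[]
for c in('side','top'):
    q=read_camera(c); save(q,c+'8'); marks(q,['tip_a','plate_a'])
    o,l=lean(q,C0,verbose=False); print({k:round(v,4) for k,v in o.items()})
    m=proj(q,[bed(0,0,20)])[0].astype(int); x0,y0=max(m[0]-90,0),m[1]-75
    I.append(cv2.resize(q['img'][y0:y0+140,x0:x0+160],None,fx=2.4,fy=2.4,interpolation=cv2.INTER_CUBIC))
    ref=cv2.imread(f'pics/{c}0.png')
cv2.imwrite('pics/h8.png',np.vstack([np.hstack(I)[:,:,::-1],cv2.resize(np.hstack([cv2.imread('pics/side8.png'),cv2.imread('pics/top8.png')])[60:400],(768,204))]))
```

```text
[522.24790347  93.26620318 227.91897446] 39.325 [ 0.01   0.002  0.027  0.035 -0.008 -0.031]
26 tip_a 0.77 [453.1 269.7  26.4]
26 tip_a 0.77 [630.4 339.1 141.9]
26 plate_a 0.86 [552.3 314.8 115.3]
26 plate_a 0.7 [ 432.9 -189.3   21.5]
{('near', 'in'): np.float64(1.3046), ('near', 'out'): np.float64(1.3062), ('far', 'in'): np.float64(1.3032), ('far', 'out'): np.float64(1.2976), ('L', 'in'): np.float64(-0.2755), ('L', 'out'): np.float64(-0.2779), ('R', 'in'): np.float64(-0.2765), ('R', 'out'): np.float64(-0.2752)}
27 tip_a 0.73 [634.5 343.8 137.4]
27 tip_a 0.66 [456.  279.1  24.6]
27 plate_a 0.77 [506.9 293.5  92.2]
27 plate_a 0.76 [553.5 314.7 122.5]
{('near', 'in'): np.float64(1.3), ('near', 'out'): np.float64(1.3039), ('far', 'in'): np.float64(1.307), ('far', 'out'): np.float64(1.2999), ('L', 'in'): np.float64(-0.2783), ('L', 'out'): np.float64(-0.2794), ('R', 'in'): np.float64(-0.2789), ('R', 'out'): np.float64(-0.2755)}
```

View pics/h8.png

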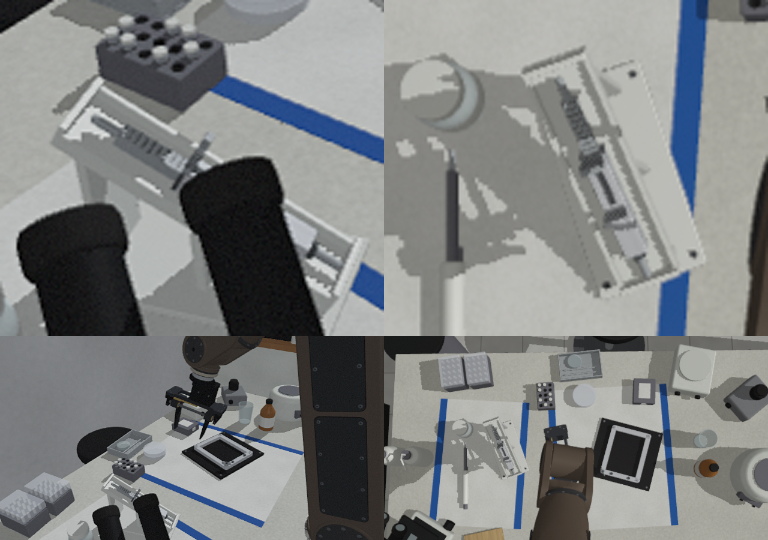

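The rule lies in the channel, fully out with the tongue uphill; its ball marks are within about 5 mm of where they started, which is the net's noise. The frame and the other things are where they were, and the gripper is clear of everything. The lean is still about −0.009 rad, so the diagonals differ by about 2 mm and no shift is needed.

```bash
python3 -c "
from h import *
print(env.job_done(), readout.state()['t'])"
```

```text
the job is handed in; nothing more can be done
the job is handed in; nothing more can be done
```

I measured both diagonals with the sprung rule, first the one from the wing nut and then the other. They agree within 6 mm, so I left the frame as it was. The rule is back in its rest, and I handed the job in with about 40 of the 72 s used.

- **Seating:** each time I set the rule down squeezed, confirmed contact by force, and released it. Camera pictures showed the balls in the two corners of each diagonal.
- **Readings:** the gap between the thumb plates in the top picture was about 34.8 mm on the nut diagonal and about 33 mm on the other. That makes the diagonals roughly 201 and 199.5 mm. The second gap was faint in the picture, so it is good to about ±1–2 mm.
- **Cross-check:** line fits to the bar edges in both cameras gave a lean of about −0.008 to −0.009 rad, or about 2 mm between the diagonals. This was the same before and after the measurements. One fit during the second measurement disagreed because the arm covered part of a bar.
- **Final state:** the rule lies in its channel, fully out with the tongue uphill, and its ball positions match the start within about 5 mm. I saw nothing else moved in the last pictures, judged by eye, and the gripper was clear of everything.

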